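Find and mark the balance point of a ballasted cross-arm

TASK

The beacon's cross-arm must be hung at its balance point, which is hidden by the ballast sealed inside: slide the aluminium cross-arm along the grey rest, gently and without lifting it off, out over the yellow fulcrum edge until it only just tips by itself onto the rubber catch (no more than 1 cm past balance), and leave it lying tipped. Then mark that place: set the orange clip astride the arm right over the yellow edge, press it down with about 5 N (never over 15 N on arm or clip), and let go. Leave the other things on the counter alone.

Things in the scene. Friction and masses are not known exactly. Their poses are not given: they have to be found in the camera images.
- rest: Fixed grey balance rest. Origin on the counter straight below the fulcrum edge, mid-width; own x is the sliding direction (level, out over the edge), y across, z up. Flat bed 46 wide, top 60 above the counter, from x = -190 to the edge at x = 0. Guide rails on it, 23 apart, 8 high, x = -190 to -12. Foot plate 60 wide, 12 high, x = -205 to 135.
- edge (a point): Middle of the fulcrum edge (end of the 12 long yellow band around the bed), at the top of the bed, 60 above the counter; axes as the rest's.
- catch: Rubber-topped fixed bar across, 110 beyond the edge (rest x = +110), top 48.5 above the counter: 11.5 below the bed, so the tipped arm slopes down by about 0.105 rad. Origin on the counter below it, axes as the rest's.
- crossarm: Cross-arm: straight aluminium bar with black ends, 360 long, 20 wide, 30 high, 0.60 kg in all, loose between the rails. Origin under its middle, own x along it in the sliding direction. Hidden balance point: within 36 either way of the middle, at mid-height. It starts flat; a slide of 25 to 115 is needed, with 2 to 5 N. Its near end overhangs the back of the bed, free to be pushed.
- crossarm_mid (a point): Centre of the cross-arm, 15 above its underside; axes as the cross-arm's.
- crossarm_end (a point): Centre of the near end face of the cross-arm, 180 behind its middle; push here, towards own +x. Friction on a finger pressing against this end can hold it down and delay the tipping by centimetres: nudge by a few mm, then draw back to see whether it tips (this end then rises by about 15 to 20 and stays up).
- clip: Orange marker clip, 40 g, standing on two legs. Origin under its centre; own x along its slot (the arm's direction), y across, z up; both ways round alike. Legs 26 long (x), 6 thick, slot 26 wide between them, 14 deep up to the seat (a bridge 12 long in x). From 22 high the grip tab, 14 (x) by 22 (y), stands up to 62 high.
- clip_mid (a point): Centre of the clip, half-way up, 31 above its feet: axes as the clip's.
- clip_seat (a point): Middle of the underside of the clip's bridge, 14 above its feet; this rests on the top of the arm when seated (the legs then hang 14 down beside the arm, clear of the rails). Axes as the clip's.
- gps: scratched white GPS receiver, 65 x 115 x 26, lying flat; origin under its centre
- insulator: red ribbed ceramic insulator, 50 across, 64 high; origin under its centre
- axe_head: aluminium ice axe head, about 210 x 50 x 22, lying flat; origin under its eye block, own x towards the pick
- boot: black rubber battery boot, a cup 52 across, 50 high; origin under its centre
- spanner: steel spanner lying flat, about 180 long; origin under its middle
- grease: small can, 56 across, 75 high; origin under its centre
Not all that is in view belongs to the job. Several things have the shape of the clip; the one meant has the colours described above.

How it is judged:
By the outcome, as a careful person would: the job done as asked, in the order asked, and still so for the second after the job is handed in, with the robot touching nothing.
It also fails if it takes over 72 s, if anything falls off the work surface, if the arm or the gripper's body presses on something with over 40 N, if the wrist force passes 120 N, or if a joint passes its speed limit or range.

ROBOT

A 7-joint arm with a two-finger parallel gripper is mounted at the origin on the work surface. World frame = base frame: x ahead of the robot, y to its left, z up, the work surface at z = 0. Lengths are in m, angles in rad, forces in N, time in s.
With the tool pointing down it reaches from about 0.4 to 0.9 m from the base axis. Payload 5.5 kg.
Tool frame: the origin (TCP) lies on the centre line of the jaws, within the pads' length; the fingertips stand 17 mm ahead of it and the grasp point (between the pads) lies 2 mm behind it (bot.tip_extent is the distance from the TCP to the fingertips, in m); z points along the fingers, y is the direction in which the jaws open and shut (so a half turn about z gives the same grasp; the last joint's range is limited). The gripper opens to 85 mm and grips with 20 to 120 N. Pads are 22 mm wide; open, the fingers measure 114 mm over their backs; the gripper's body (76 mm by 85 mm) begins 54 mm behind the grasp point. The pads swing forward as they close: fully open they stand 13 mm farther back than shut.
Start: joints at [-1.033, 0.501, -0.427, 1.55, 0.221, 1.138, -0.21], TCP at [0.176, 0.626, 0.248] pointing down, gripper open.
Joint ranges: [-2.88, 2.88], [-0.31, 2.03], [-1.54, 1.56], [0.2, 2.42], [-1.41, 4.55], [0.19, 2.02], [-2.57, 2.57]. Speed limits (rad/s): [2.57, 2.57, 3.14, 3.14, 3.14, 3.14, 3.14].

INTERFACE

Orientations are given as a unit quaternion [w, x, y, z].
In Python, from workcell import bot, vision gives the robot as it stands.
- The arm moves only by the tool carry_out, never from a script. Its argument "rows" is a list of rows, each an object of numbers: "dx", "dy", "dz": the shift along the world's x, y, z in cm; "roll": the turn about the world's z in degrees. A call has 1 to 20 rows; each row is the pose to reach, as a shift and turn from the pose measured when the call began; what a row does not reach only later rows make up. A row lasts 1/10 s, in which the tool goes at most 50 mm and 8.59 degrees, less where a joint would pass 70% of its speed; a pose out of reach is approached as far as the arm can. A call with a gripper value outside its range is refused whole. "hand" is the closure, from -1 (fully open) to 1 (shut), so that 0 is half open, set as the call begins (left out, the last holds). The fingers move at their own pace and stop on an object; "force" is the grip in N (left out, the last holds). Time passes only in rows, so rows that repeat a pose let the fingers close. It gives the time, the measured TCP pose, the force and the opening at its end, in the units of the state.
- bot.read_state(): the state, without advancing time (a new reading comes with each control period).
- vision.read_camera(name): name is "side" or "top"; returns the picture (480x640x3 uint8, red, green, blue); there is no depth.
- vision.camera_info(name): a dict with "K" (3x3 intrinsics, pixels), "world_from_camera" (4x4, takes a point from camera to world coordinates). Camera axes: x right, y down, z forward; pixel columns grow to the right and rows downward; lengths in m; the calibration is good to about 2 mm. A picture is of the moment at which its call begins. camera_info takes no time and is no camera call.
- bot.job_done(): hands the job in, once; it reports no verdict.
The state is a dict: "clock": time; "qpos": joint angles; "qvel": joint speeds; "joint_torque": joint torques, N m; "position": TCP position; "orientation": TCP orientation; "contact_force": force on the tool from outside, world axes, zero at the start; "torque": the same for the moment, N m; "grip_width": opening from 0.0 (shut) to 1.0 (fully open).
Only numpy, scipy, OpenCV 4.12 (cv2) and the standard library are available. Lean on these libraries where they do the work, as an engineer would, in place of code of your own. Each camera call takes 0.05 s, during which the arm holds its last target.

## Working session

There is one attempt and no reset: what is moved stays moved. The work goes in short steps, Python scripts to look and compute and a tool call to move; the robot and the scene stay as the last step left them, time stands still between calls to the robot, and variables do not carry over. Pictures are saved under pics/ and viewed, and the job is handed in when it is done.

Besides the shell and the picture viewer there is one more tool, called after "Call:" as a command line: name --argument value ..., lists and objects as JSON in quotes. carry_out: Moves the arm, as the interface text tells. Its arguments: {"type":"object","properties":{"rows":{"type":"array"},"hand":{"type":"number"},"force":{"type":"number"}},"required":["rows"]}

```bash
ls; mkdir -p pics
python3 - <<'E'
from workcell import bot, vision
import cv2
for n in("side","top"):
    im=vision.read_camera(n); cv2.imwrite(f"pics/{n}0.png",im[:,:,::-1])
    i=vision.camera_info(n); print(n,i["K"],i["world_from_camera"])
s=bot.read_state(); print(s)
E
```

```text
pics
side [[541.98307432   0.         317.4975588 ]
 [  0.         541.98307432 247.25522055]
 [  0.           0.           1.        ]] [[ 0.81506219 -0.36336663  0.45126303  0.05183247]
 [-0.57927267 -0.49656553  0.64642544 -0.70795034]
 [-0.01080777 -0.78828128 -0.61522014  0.78278534]
 [ 0.          0.          0.          1.        ]]
top [[463.93468398   0.         321.78198937]
 [  0.         463.93468398 231.56095907]
 [  0.           0.           1.        ]] [[-0.02218613 -0.98574898  0.1667535   0.31744038]
 [-0.99964241  0.02436335  0.01102198  0.01749106]
 [-0.01492758 -0.16644934 -0.98593701  1.31037509]
 [ 0.          0.          0.          1.        ]]
{'clock': 0.1, 'qpos': array([-1.0327874 ,  0.50175787, -0.42680969,  1.55131354,  0.22077703,
        1.13826923, -0.21031072]), 'qvel': array([-7.98389635e-04, -7.74592005e-04, -1.14451712e-03, -2.80531261e-03,
        5.02066484e-04,  1.65064535e-05,  2.68695032e-04]), 'joint_torque': array([-1.13052683e-02, -5.70815599e+01, -5.83823383e+00, -2.81747711e+01,
        1.06541978e-02,  5.52973273e-03, -3.88522622e-06]), 'position': array([0.17626044, 0.6250539 , 0.24737412]), 'orientation': array([-1.62718501e-04,  1.36960800e-01,  9.90576103e-01, -8.35282781e-04]), 'contact_force': array([ 0.19281492,  0.55498785, -0.19686916]), 'torque': array([-0.03160598, -0.01600829, -0.00636607]), 'grip_width': 0.9986940185164107}
```

View pics/side0.png

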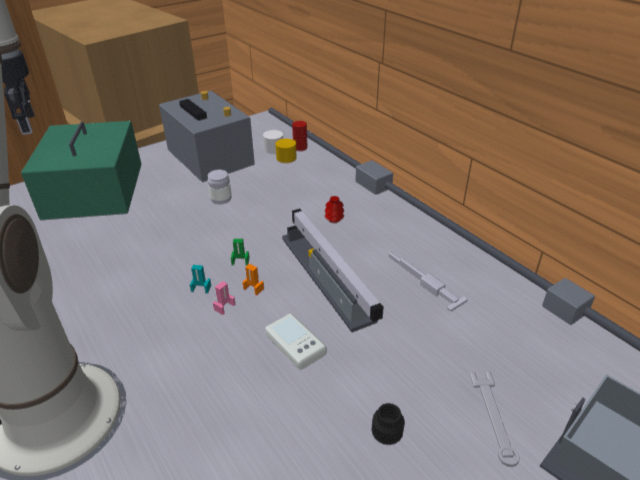

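View pics/top0.png

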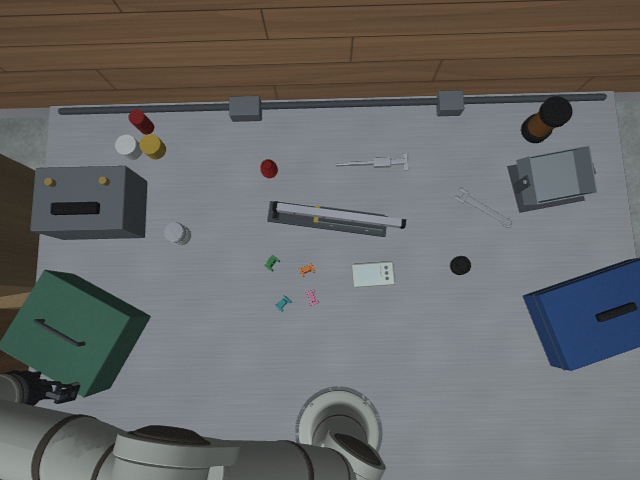

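Clip-shaped things (side view): green (239,251), teal (200,278), pink (223,296) and orange (253,279). Only the orange one fits the description. I'll confirm it in an enlarged crop.

Run:
```python
import cv2,numpy as np
a=cv2.imread("pics/side0.png");b=cv2.imread("pics/top0.png")
c=cv2.resize(a[200:335,190:390],None,fx=4,fy=4,interpolation=cv2.INTER_CUBIC); cv2.imwrite("pics/c1.png",c)
d=cv2.resize(b[190:310,255:415],None,fx=5,fy=5,interpolation=cv2.INTER_CUBIC); cv2.imwrite("pics/c2.png",d)
```

```text
(no output)
```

View pics/c1.png

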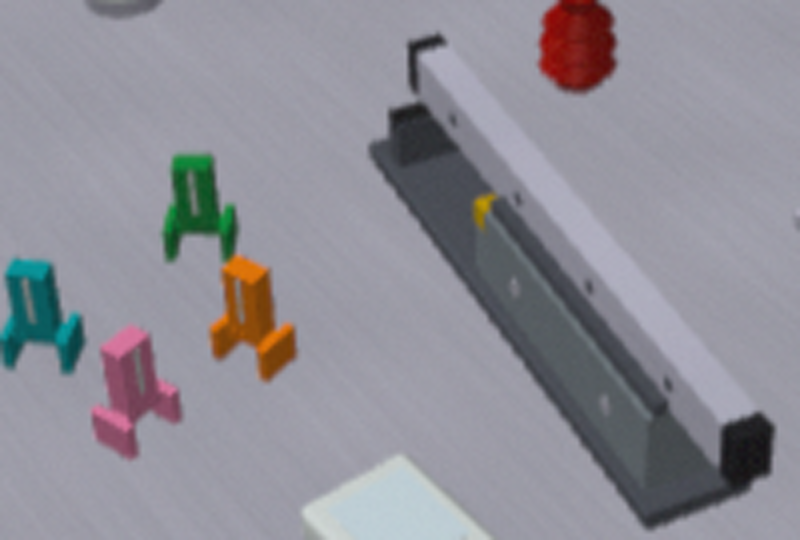

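View pics/c2.png

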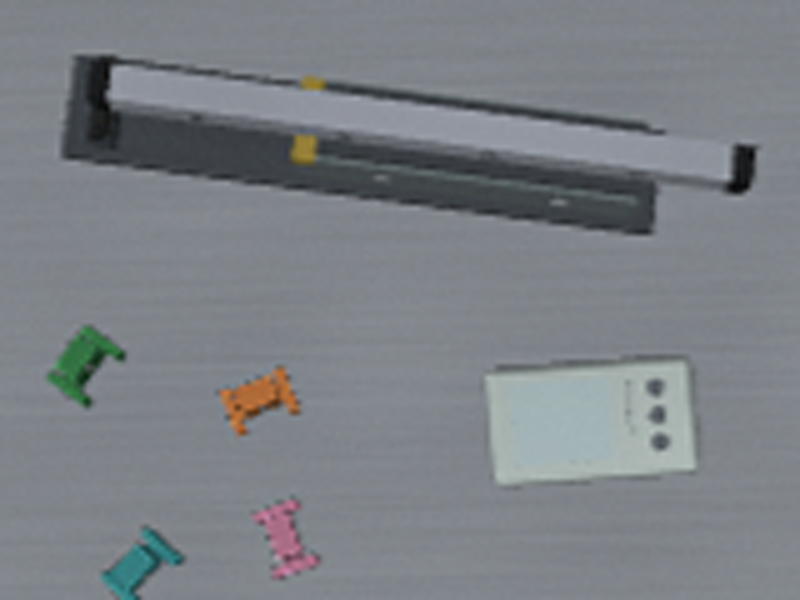

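The crop confirms it: the orange clip is at (253,279) in the side view and (307,270) in the top view. Next I'll measure the rest, arm and clip.

```bash
cat > h.py <<'E'
import numpy as np,cv2
from workcell import bot,vision
I={n:vision.camera_info(n) for n in("side","top")}
def ray(n,p):
    K=np.array(I[n]["K"]);T=np.array(I[n]["world_from_camera"])
    d=T[:3,:3]@np.linalg.solve(K,[p[0],p[1],1]); return T[:3,3],d
def plane(n,p,z):
    o,d=ray(n,p); return o+d*(z-o[2])/d[2]
def tri(p,q):
    o1,d1=ray("side",p);o2,d2=ray("top",q)
    A=np.c_[d1,-d2];t=np.linalg.lstsq(A,o2-o1,rcond=None)[0]
    a,b=o1+d1*t[0],o2+d2*t[1];return (a+b)/2,np.linalg.norm(a-b)
def proj(n,P):
    K=np.array(I[n]["K"]);T=np.linalg.inv(np.array(I[n]["world_from_camera"]))
    c=T[:3,:3]@np.asarray(P)+T[:3,3];u=K@c;return u[:2]/u[2]
def S(u,v):return(190+u/4,200+v/4)
def T(u,v):return(255+u/5,190+v/5)
E
python3 - <<'E'
from h import *
np.set_printoptions(precision=4,suppress=True)
print("plate side",[plane("side",S(*p),.012) for p in((370,148),(650,525),(742,487))])
print("plate top",[plane("top",T(*p),.012) for p in((64,156),(655,233),(75,57))])
print("bed near corner@edge side",plane("side",S(474,203),.06))
print("yellow top: near-edge pts",[plane("top",T(*p),.06) for p in((292,137),(316,138),(301,79),(323,80))])
print("arm top side",[plane("side",S(*p),.09) for p in((409,42),(440,36),(724,424),(770,415))])
print("arm top top",[plane("top",T(*p),.09) for p in((90,57),(115,57),(733,147),(756,147),(735,180))])
# orange
for n in("side","top"):
    im=cv2.imread(f"pics/{n}0.png");h=cv2.cvtColor(im,cv2.COLOR_BGR2HSV)
    m=cv2.inRange(h,(8,150,120),(17,255,255))
    k,l,st,c=cv2.connectedComponentsWithStats(m)
    for i in range(1,k):
        if st[i,4]>20: print(n,st[i],c[i])
print("tab top side",[plane("side",S(*p),.062) for p in((224,263),(242,256),(271,268),(250,275))])
print("leg pts side z=0",[plane("side",S(*p),0) for p in((264,380),(296,350),(214,357),(231,345))])
print("legs top z=.022",[plane("top",T(*p),.022) for p in((220,391),(240,434),(282,368),(298,411))])
E
```

```text
plate side [array([0.5731, 0.1832, 0.012 ]), array([ 0.5193, -0.1523,  0.012 ]), array([ 0.5714, -0.159 ,  0.012 ])]
plate top [array([0.5708, 0.1854, 0.012 ]), array([ 0.5181, -0.1492,  0.012 ]), array([0.6286, 0.1789, 0.012 ])]
bed near corner@edge side [0.5593 0.053  0.06  ]
yellow top: near-edge pts [array([0.569 , 0.0536, 0.06  ]), array([0.5681, 0.0404, 0.06  ]), array([0.6015, 0.048 , 0.06  ]), array([0.6006, 0.0359, 0.06  ])]
arm top side [array([0.5924, 0.1648, 0.09  ]), array([0.61  , 0.1594, 0.09  ]), array([ 0.5379, -0.1794,  0.09  ]), array([ 0.5587, -0.1872,  0.09  ])]
arm top top [array([0.6097, 0.1611, 0.09  ]), array([0.6094, 0.1476, 0.09  ]), array([ 0.5515, -0.1829,  0.09  ]), array([ 0.5512, -0.1952,  0.09  ]), array([ 0.5336, -0.1831,  0.09  ])]
side [243 264  21  31 301] [252.3787 278.7973]
top [300 264  14  13  68] [306.1618 269.1471]
tab top side [array([0.4246, 0.0862, 0.062 ]), array([0.435 , 0.0856, 0.062 ]), array([0.4423, 0.0683, 0.062 ]), array([0.4307, 0.0698, 0.062 ])]
leg pts side z=0 [array([0.4261, 0.0576, 0.    ]), array([ 0.4519,  0.0679, -0.    ]), array([0.4135, 0.089 , 0.    ]), array([0.4257, 0.092 , 0.    ])]
legs top z=.022 [array([0.4336, 0.0975, 0.022 ]), array([0.4095, 0.0868, 0.022 ]), array([0.4456, 0.0628, 0.022 ]), array([0.4214, 0.0544, 0.022 ])]
```

Call:
carry_out --rows '[{"dz": 4},{"dz": 8},{"dx": 4,"dy": -2,"dz": 10,"roll": -6},{"dx": 8,"dy": -5,"dz": 10,"roll": -14},{"dx": 12,"dy": -8,"dz": 10,"roll": -22},{"dx": 15,"dy": -11,"dz": 10,"roll": -30},{"dx": 18,"dy": -14,"dz": 10,"roll": -38},{"dx": 21,"dy": -18,"dz": 10,"roll": -46},{"dx": 24,"dy": -22,"dz": 10,"roll": -54},{"dx": 26,"dy": -26,"dz": 10,"roll": -62},{"dx": 28,"dy": -30,"dz": 10,"roll": -70},{"dx": 30,"dy": -34,"dz": 10,"roll": -78},{"dx": 31,"dy": -38,"dz": 10,"roll": -83},{"dx": 32,"dy": -42,"dz": 10,"roll": -83},{"dx": 33,"dy": -46,"dz": 10,"roll": -83},{"dx": 34,"dy": -50,"dz": 10,"roll": -83},{"dx": 34,"dy": -54,"dz": 10,"roll": -83}]' --hand 1 --force 30

```text
schema error: expected keys dx, dy, dz, roll
```

Run:
```python
from h import *
a=cv2.imread("pics/side0.png");b=cv2.imread("pics/top0.png")
cv2.imwrite("pics/d1.png",cv2.resize(a[290:335,355:395],None,fx=13,fy=13,interpolation=cv2.INTER_CUBIC))
cv2.imwrite("pics/d2.png",cv2.resize(a[205:280,285:365],None,fx=8,fy=8,interpolation=cv2.INTER_CUBIC))
```

```text
(no output)
```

View pics/d1.png

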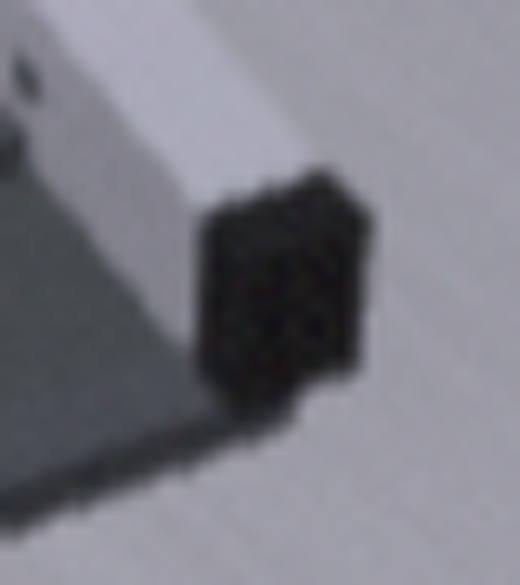

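View pics/d2.png

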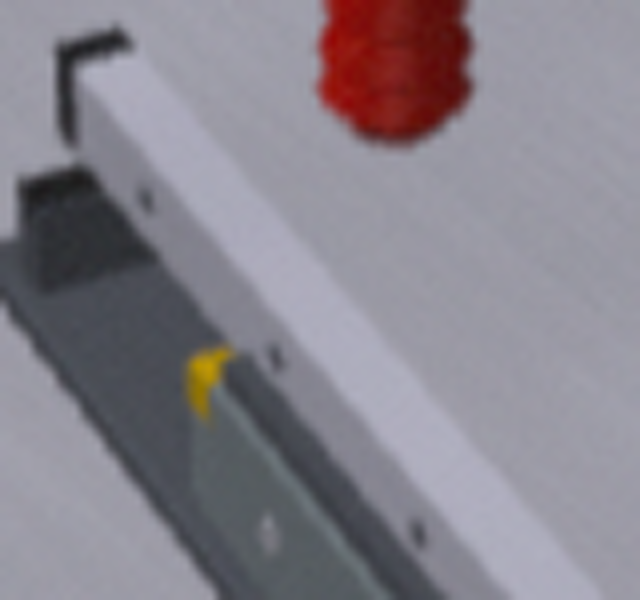

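The side crop shows the near-end cap around (371–383, 304–321). The near yellow corner at the edge is at about (308.8, 250.6). The move was refused because every row needs all four keys.

Call:
carry_out --rows '[{"dx": 0,"dy": 0,"dz": 4,"roll": 0},{"dx": 0,"dy": 0,"dz": 8,"roll": 0},{"dx": 4,"dy": -2,"dz": 10,"roll": -6},{"dx": 8,"dy": -5,"dz": 10,"roll": -14},{"dx": 12,"dy": -8,"dz": 10,"roll": -22},{"dx": 15,"dy": -11,"dz": 10,"roll": -30},{"dx": 18,"dy": -14,"dz": 10,"roll": -38},{"dx": 21,"dy": -18,"dz": 10,"roll": -46},{"dx": 24,"dy": -22,"dz": 10,"roll": -54},{"dx": 26,"dy": -26,"dz": 10,"roll": -62},{"dx": 28,"dy": -30,"dz": 10,"roll": -70},{"dx": 30,"dy": -34,"dz": 10,"roll": -78},{"dx": 31,"dy": -38,"dz": 10,"roll": -83},{"dx": 32,"dy": -42,"dz": 10,"roll": -83},{"dx": 33,"dy": -46,"dz": 10,"roll": -83},{"dx": 34,"dy": -50,"dz": 10,"roll": -83},{"dx": 34,"dy": -54,"dz": 10,"roll": -83}]' --hand 1 --force 30

```text
clock: 1.8
position: [0.5168, 0.0831, 0.3469]
orientation: [-0.001, 0.759, 0.651, -0.001]
contact_force: [-0.3, 0.2, -0.3]
grip_width: 0.001
```

Run:
```python
from h import *
np.set_printoptions(precision=4,suppress=True)
print("edge corner",plane("side",(308.75,250.6),.06))
D=lambda u,v:(355+u/13,290+v/13)
print("near end top",[plane("side",D(*p),.09) for p in((205,215),(320,170),(372,215),(255,245))])
print("near end bottom",[plane("side",D(*p),.06) for p in((245,415),(350,370),(200,380))])
F=lambda u,v:(285+u/8,205+v/8)
print("far end top",[plane("side",F(*p),.09) for p in((55,45),(125,30))])
```

```text
edge corner [0.56   0.0531 0.06  ]
near end top [array([ 0.5367, -0.1802,  0.09  ]), array([ 0.5556, -0.1827,  0.09  ]), array([ 0.5555, -0.1939,  0.09  ]), array([ 0.5385, -0.1889,  0.09  ])]
near end bottom [array([ 0.5363, -0.1917,  0.06  ]), array([ 0.5541, -0.1937,  0.06  ]), array([ 0.5356, -0.1827,  0.06  ])]
far end top [array([0.5914, 0.1649, 0.09  ]), array([0.6118, 0.1594, 0.09  ])]
```

Call:
carry_out --rows '[{"dx": 0.5,"dy": -5,"dz": 0,"roll": 0},{"dx": 1,"dy": -10,"dz": -2,"roll": 0},{"dx": 1.5,"dy": -15,"dz": -3,"roll": 0},{"dx": 2,"dy": -20,"dz": -4,"roll": 0},{"dx": 2.4,"dy": -25,"dz": -5,"roll": 0},{"dx": 2.4,"dy": -30.5,"dz": -6,"roll": 0},{"dx": 2.4,"dy": -31,"dz": -10,"roll": 0},{"dx": 2.4,"dy": -31,"dz": -14,"roll": 0},{"dx": 2.4,"dy": -31,"dz": -18,"roll": 0},{"dx": 2.4,"dy": -31,"dz": -22,"roll": 0},{"dx": 2.4,"dy": -31,"dz": -25.8,"roll": 0},{"dx": 2.4,"dy": -31,"dz": -25.8,"roll": 0},{"dx": 2.4,"dy": -31,"dz": -25.8,"roll": 0}]'

```text
clock: 3.1
position: [0.5402, -0.2268, 0.0887]
orientation: [-0.001, 0.759, 0.651, -0.001]
contact_force: [0.3, -0.3, 0.7]
grip_width: -0.002
```

Run:
```python
from h import *
a=vision.read_camera("side")[:,:,::-1]
cv2.imwrite("pics/e1.png",cv2.resize(a[200:350,280:430],None,fx=4,fy=4,interpolation=cv2.INTER_CUBIC))
s=bot.read_state();print(s["position"],s["contact_force"],s["clock"])
```

```text
[ 0.54157565 -0.22740419  0.09023148] [ 0.15359181 -1.07156669  0.88484296] 3.15
```

View pics/e1.png

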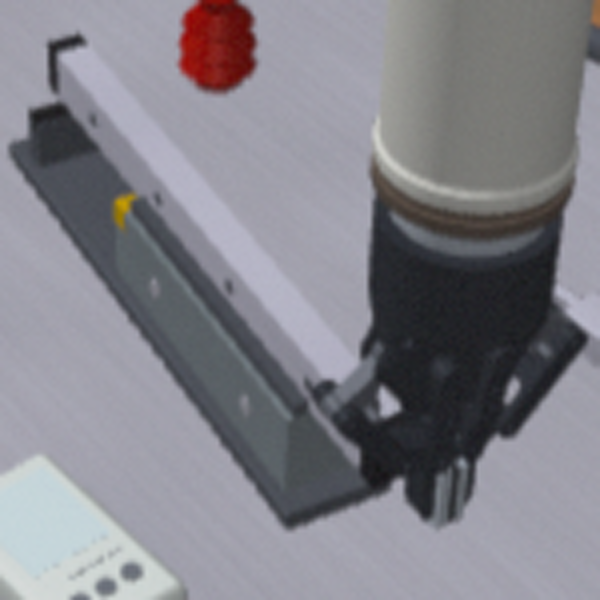

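Call:
carry_out --rows '[{"dx": 0.15,"dy": 0.8,"dz": 0,"roll": 0},{"dx": 0.25,"dy": 1.5,"dz": 0,"roll": 0},{"dx": 0.3,"dy": 1.9,"dz": 0,"roll": 0},{"dx": 0.33,"dy": 2.1,"dz": 0,"roll": 0},{"dx": 0.36,"dy": 2.3,"dz": 0,"roll": 0},{"dx": 0.4,"dy": 2.5,"dz": 0,"roll": 0},{"dx": 0.43,"dy": 2.7,"dz": 0,"roll": 0},{"dx": 0.46,"dy": 2.9,"dz": 0,"roll": 0},{"dx": 0.49,"dy": 3.1,"dz": 0,"roll": 0},{"dx": 0.52,"dy": 3.3,"dz": 0,"roll": 0},{"dx": 0.55,"dy": 3.5,"dz": 0,"roll": 0},{"dx": 0.58,"dy": 3.7,"dz": 0,"roll": 0},{"dx": 0.61,"dy": 3.9,"dz": 0,"roll": 0},{"dx": 0.61,"dy": 3.9,"dz": 0,"roll": 0}]'

```text
clock: 4.55
position: [0.548, -0.1881, 0.0904]
orientation: [0.0, 0.759, 0.651, -0.0]
contact_force: [-0.8, -3.7, 4.1]
grip_width: 0.0
```

```bash
cat > look.py <<'E'
from h import *
import sys
a=vision.read_camera("side")[:,:,::-1]
cv2.imwrite(f"pics/{sys.argv[1]}.png",cv2.resize(a[195:345,270:420],None,fx=4,fy=4,interpolation=cv2.INTER_CUBIC))
cv2.imwrite(f"pics/raw_{sys.argv[1]}.png",a)
s=bot.read_state();print(s["position"],s["contact_force"],s["clock"])
E
python3 look.py e2
```

```text
[ 0.54795728 -0.18815101  0.09040199] [-0.00642705 -4.14792172  2.72111247] 4.6
```

View pics/e2.png

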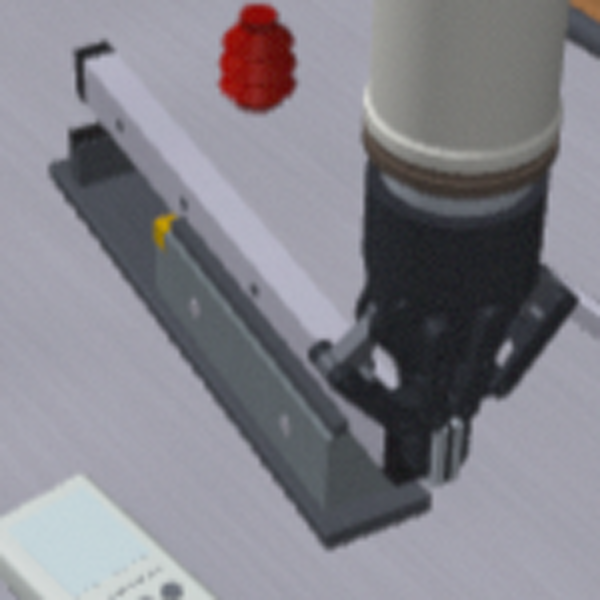

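```bash
cat > track.py <<'E'
from h import *
import sys
u=np.array([.1565,.9877,0]);e=np.array([.5815,.0485,0])
def far(name):
    a=cv2.imread(f"pics/{name}.png")
    # profile across top face centreline near far end: brightness drop cap
    best=None
    ss=np.arange(.02,.26,.0005);v=[]
    for s in ss:
        p=proj("side",e+u*s+[0,0,.09]); v.append(cv2.getRectSubPix(a,(3,3),(float(p[0]),float(p[1]))).mean())
    v=np.array(v);g=np.diff(v);i=np.argmin(g);return ss[i],v[i-3],v[min(i+5,len(v)-1)]
for n in sys.argv[1:]: print(n,far(n))
E
python3 track.py side0 raw_e2
```

```text
side0 (np.float64(0.10650000000000008), np.float64(132.8148148148148), np.float64(88.14814814814815))
raw_e2 (np.float64(0.1230000000000001), np.float64(124.81481481481481), np.float64(82.14814814814815))
```

Call:
carry_out --rows '[{"dx": 0.03,"dy": 0.2,"dz": 0,"roll": 0},{"dx": 0.06,"dy": 0.4,"dz": 0,"roll": 0},{"dx": 0.09,"dy": 0.6,"dz": 0,"roll": 0},{"dx": 0.12,"dy": 0.8,"dz": 0,"roll": 0},{"dx": 0.15,"dy": 1.0,"dz": 0,"roll": 0},{"dx": 0.15,"dy": 1.0,"dz": 0,"roll": 0},{"dx": 0.06,"dy": 0.4,"dz": 0,"roll": 0},{"dx": 0,"dy": 0,"dz": 0,"roll": 0},{"dx": 0,"dy": 0,"dz": 0,"roll": 0},{"dx": 0,"dy": 0,"dz": 0,"roll": 0}]'

```text
clock: 5.6
position: [0.5477, -0.1877, 0.0901]
orientation: [-0.0, 0.759, 0.651, -0.0]
contact_force: [0.1, 0.4, 0.6]
grip_width: 0.003
```

```bash
python3 look.py e3; python3 track.py raw_e3
```

```text
[ 0.54778918 -0.18762496  0.09010951] [ 0.12867147  0.95496991 -0.29331415] 5.65
raw_e3 (np.float64(0.1330000000000001), np.float64(135.96296296296296), np.float64(92.48148148148148))
```

View pics/e3.png

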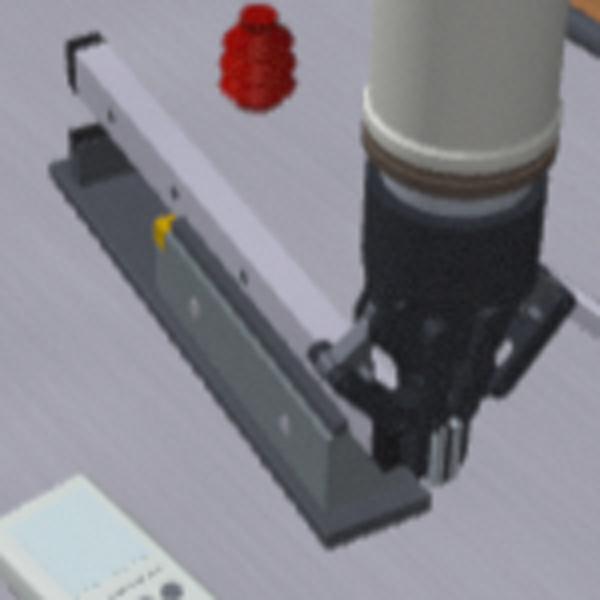

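Call:
carry_out --rows '[{"dx": 0.09,"dy": 0.6,"dz": 0,"roll": 0},{"dx": 0.14,"dy": 0.9,"dz": 0,"roll": 0},{"dx": 0.17,"dy": 1.1,"dz": 0,"roll": 0},{"dx": 0.2,"dy": 1.3,"dz": 0,"roll": 0},{"dx": 0.24,"dy": 1.5,"dz": 0,"roll": 0},{"dx": 0.24,"dy": 1.5,"dz": 0,"roll": 0},{"dx": 0.14,"dy": 0.9,"dz": 0,"roll": 0},{"dx": 0.08,"dy": 0.5,"dz": 0,"roll": 0},{"dx": 0.08,"dy": 0.5,"dz": 0,"roll": 0},{"dx": 0.08,"dy": 0.5,"dz": 0,"roll": 0}]'

```text
clock: 6.65
position: [0.5486, -0.1826, 0.0901]
orientation: [-0.0, 0.759, 0.651, -0.0]
contact_force: [0.7, 0.4, -0.3]
grip_width: 0.001
```

```bash
python3 look.py e4; python3 track.py raw_e4
```

```text
[ 0.54863766 -0.18237572  0.09006639] [ 0.61778576 -0.13801547  0.19885912] 6.7
raw_e4 (np.float64(0.1370000000000001), np.float64(145.14814814814815), np.float64(101.07407407407408))
```

View pics/e4.png

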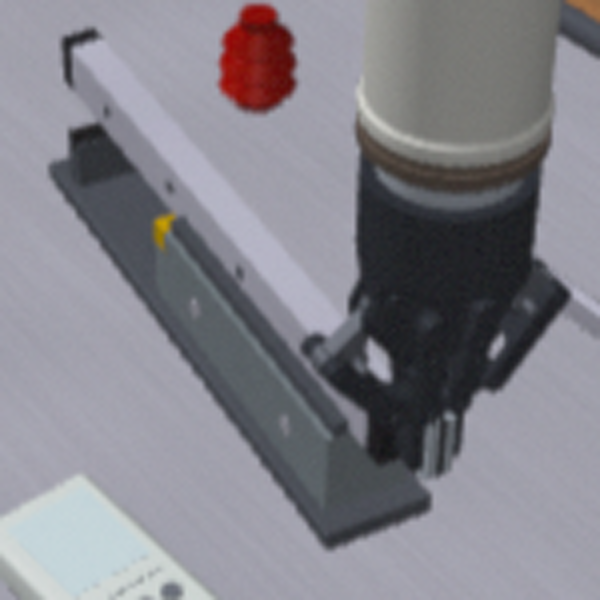

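Call:
carry_out --rows '[{"dx": 0.09,"dy": 0.6,"dz": 0,"roll": 0},{"dx": 0.14,"dy": 0.9,"dz": 0,"roll": 0},{"dx": 0.17,"dy": 1.1,"dz": 0,"roll": 0},{"dx": 0.2,"dy": 1.3,"dz": 0,"roll": 0},{"dx": 0.24,"dy": 1.5,"dz": 0,"roll": 0},{"dx": 0.24,"dy": 1.5,"dz": 0,"roll": 0},{"dx": 0.14,"dy": 0.9,"dz": 0,"roll": 0},{"dx": 0.08,"dy": 0.5,"dz": 0,"roll": 0},{"dx": 0.08,"dy": 0.5,"dz": 0,"roll": 0},{"dx": 0.08,"dy": 0.5,"dz": 0,"roll": 0}]'

```text
clock: 7.7
position: [0.5494, -0.1773, 0.09]
orientation: [-0.001, 0.759, 0.651, 0.0]
contact_force: [0.1, 0.7, -0.2]
grip_width: 0.005
```

```bash
python3 look.py e5; python3 track.py raw_e5
```

```text
[ 0.54941357 -0.17713558  0.08999913] [-1.10184647 -0.5071779   0.26857179] 7.75
raw_e5 (np.float64(0.1425000000000001), np.float64(139.74074074074073), np.float64(97.70370370370371))
```

View pics/e5.png

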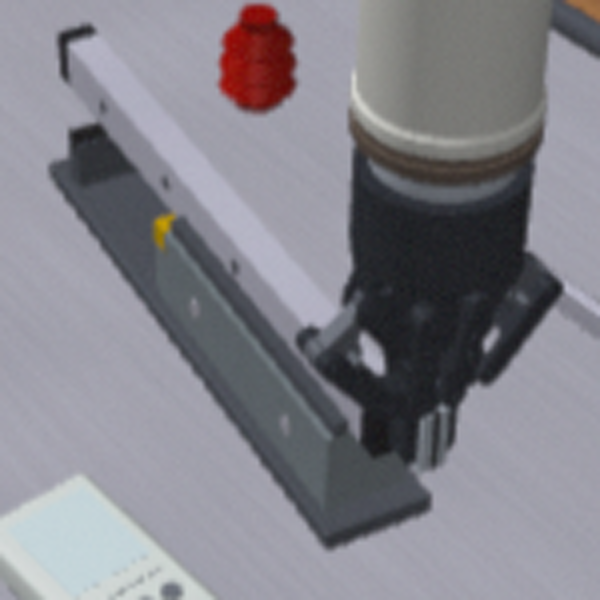

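The arm is still flat after about 36 mm of slide. I'll repeat the nudge.

Call:
carry_out --rows '[{"dx": 0.09,"dy": 0.6,"dz": 0,"roll": 0},{"dx": 0.14,"dy": 0.9,"dz": 0,"roll": 0},{"dx": 0.17,"dy": 1.1,"dz": 0,"roll": 0},{"dx": 0.2,"dy": 1.3,"dz": 0,"roll": 0},{"dx": 0.24,"dy": 1.5,"dz": 0,"roll": 0},{"dx": 0.24,"dy": 1.5,"dz": 0,"roll": 0},{"dx": 0.14,"dy": 0.9,"dz": 0,"roll": 0},{"dx": 0.08,"dy": 0.5,"dz": 0,"roll": 0},{"dx": 0.08,"dy": 0.5,"dz": 0,"roll": 0},{"dx": 0.08,"dy": 0.5,"dz": 0,"roll": 0}]'

```text
clock: 8.75
position: [0.5502, -0.1721, 0.09]
orientation: [-0.001, 0.759, 0.651, 0.0]
contact_force: [0.3, -0.2, 0.2]
grip_width: 0.001
```

```bash
python3 look.py e6; python3 track.py raw_e6
```

```text
[ 0.55022391 -0.17185651  0.08991839] [ 0.58878063 -0.66444785 -0.48355201] 8.8
raw_e6 (np.float64(0.1480000000000001), np.float64(133.33333333333334), np.float64(91.55555555555556))
```

View pics/e6.png

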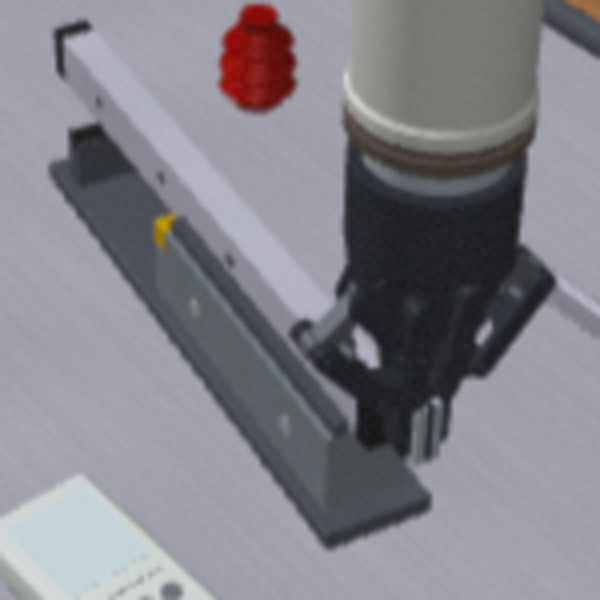

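Call:
carry_out --rows '[{"dx": 0.09,"dy": 0.6,"dz": 0,"roll": 0},{"dx": 0.14,"dy": 0.9,"dz": 0,"roll": 0},{"dx": 0.17,"dy": 1.1,"dz": 0,"roll": 0},{"dx": 0.2,"dy": 1.3,"dz": 0,"roll": 0},{"dx": 0.24,"dy": 1.5,"dz": 0,"roll": 0},{"dx": 0.24,"dy": 1.5,"dz": 0,"roll": 0},{"dx": 0.14,"dy": 0.9,"dz": 0,"roll": 0},{"dx": 0.08,"dy": 0.5,"dz": 0,"roll": 0},{"dx": 0.08,"dy": 0.5,"dz": 0,"roll": 0},{"dx": 0.08,"dy": 0.5,"dz": 0,"roll": 0}]'

```text
clock: 9.8
position: [0.551, -0.1668, 0.0899]
orientation: [-0.001, 0.759, 0.651, 0.0]
contact_force: [-1.4, 0.4, -0.4]
grip_width: 0.0
```

```bash
python3 look.py e7; python3 track.py raw_e7
```

```text
[ 0.55100989 -0.16658948  0.08984025] [ 0.52491658  0.15996192 -0.4293591 ] 9.85
raw_e7 (np.float64(0.1375000000000001), np.float64(147.59259259259258), np.float64(131.92592592592592))
```

View pics/e7.png

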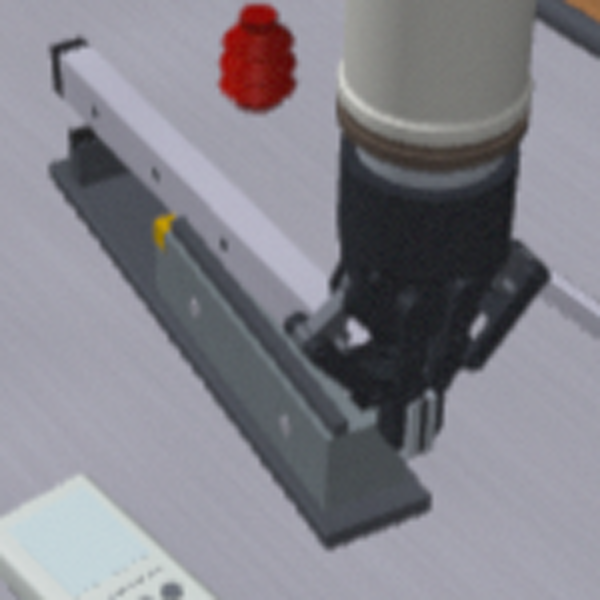

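The arm tipped at about 46.5 mm of slide: the far cap is on the catch in e7 at (65,60), and the near end is raised. I'll back off and compute the clip grasp.

Call:
carry_out --rows '[{"dx": -0.15,"dy": -1,"dz": 0,"roll": 0},{"dx": -0.45,"dy": -3,"dz": 0,"roll": 0},{"dx": -0.8,"dy": -5,"dz": 0,"roll": 0},{"dx": -0.8,"dy": -5.5,"dz": 4,"roll": 0},{"dx": -0.8,"dy": -5.5,"dz": 8,"roll": 0},{"dx": -0.8,"dy": -5.5,"dz": 12,"roll": 0},{"dx": -0.8,"dy": -5.5,"dz": 16,"roll": 0},{"dx": -0.8,"dy": -5.5,"dz": 16,"roll": 0}]' --hand 0

```text
clock: 10.65
position: [0.5462, -0.224, 0.2564]
orientation: [0.004, 0.759, 0.651, 0.003]
contact_force: [0.6, -0.7, 0.2]
grip_width: 0.498
```

Run:
```python
from h import *
np.set_printoptions(precision=4,suppress=True)
a=vision.read_camera("side")[:,:,::-1];b=vision.read_camera("top")[:,:,::-1]
cv2.imwrite("pics/raw_f1.png",a);cv2.imwrite("pics/raw_f1t.png",b)
x=cv2.resize(a[200:320,185:395],(630,360),interpolation=cv2.INTER_CUBIC)
y=cv2.resize(b[250:320,265:325],(480,560),interpolation=cv2.INTER_CUBIC)
cv2.imwrite("pics/f1.png",x);cv2.imwrite("pics/f1t.png",y)
s=bot.read_state();print(s["position"],s["contact_force"],s["clock"],s["grip_width"])
for n,lo,hi in(("green",(50,100,60),(70,255,255)),("pink",(160,60,100),(179,255,255)),("teal",(85,100,60),(97,255,255)),("orange",(8,150,120),(17,255,255))):
    r=[]
    for im in(a,b):
        m=cv2.inRange(cv2.cvtColor(im,cv2.COLOR_BGR2HSV),lo,hi)
        k,l,st,c=cv2.connectedComponentsWithStats(m[240:320,190:330].copy());i=1+np.argmax(st[1:,4]) if k>1 else 0
        r.append(c[i]+[190,240])
    print(n,r,tri(*r))
```

```text
[ 0.5434 -0.2223  0.251 ] [-0.2664  0.6219 -0.7352] 10.75 0.4974145282549929
green [array([238.5474, 251.7211]), array([271.0706, 261.9294])] (array([0.452 , 0.1744, 0.0299]), np.float64(0.00017023818025497478))
pink [array([222.2964, 297.4175]), array([311.6905, 297.0714])] (array([0.3532, 0.0634, 0.029 ]), np.float64(0.00027378513456742477))
teal [array([199.1317, 278.2445]), array([282.3118, 302.9677])] (array([0.3397, 0.1436, 0.0305]), np.float64(0.0017469210345980566))
orange [array([252.5981, 278.9494]), array([306.1014, 269.1449])] (array([0.4308, 0.0772, 0.0285]), np.float64(0.001912455255239971))
```

View pics/f1.png

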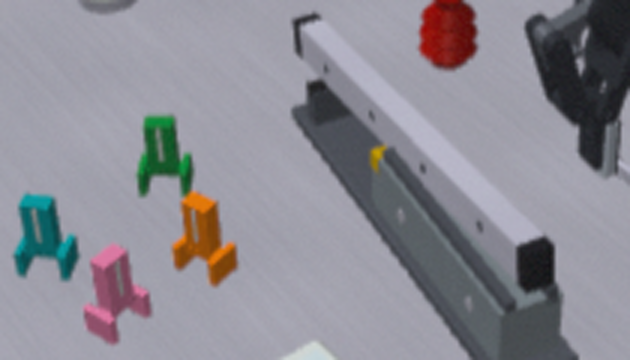

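View pics/f1t.png

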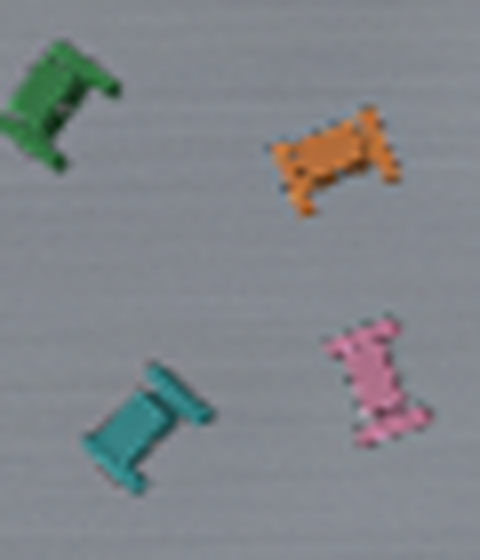

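The arm lies tipped and stable, with its near cap raised at about (363,288). The orange clip is undisturbed at about (0.432, 0.0775).

Call:
carry_out --rows '[{"dx": -1,"dy": 3,"dz": 0,"roll": -8},{"dx": -3,"dy": 7,"dz": 0,"roll": -16},{"dx": -5,"dy": 11,"dz": 0,"roll": -24},{"dx": -7,"dy": 15,"dz": 0,"roll": -32},{"dx": -9,"dy": 19,"dz": 0,"roll": -40},{"dx": -10,"dy": 23,"dz": -2,"roll": -48},{"dx": -11,"dy": 27,"dz": -5,"roll": -56},{"dx": -11.2,"dy": 30,"dz": -8,"roll": -60},{"dx": -11.2,"dy": 30,"dz": -10,"roll": -60},{"dx": -11.2,"dy": 30,"dz": -12,"roll": -60},{"dx": -11.2,"dy": 30,"dz": -12,"roll": -60},{"dx": -11.2,"dy": 30,"dz": -12,"roll": -60}]'

```text
clock: 11.95
position: [0.4304, 0.077, 0.1303]
orientation: [0.001, 0.983, 0.184, -0.001]
contact_force: [0.0, 0.1, -0.0]
grip_width: 0.501
```

Run:
```python
from h import *
a=vision.read_camera("side")[:,:,::-1]
cv2.imwrite("pics/g1.png",cv2.resize(a[180:320,185:325],(700,560+0),interpolation=cv2.INTER_CUBIC))
s=bot.read_state();q=s["orientation"];print(s["position"],q,s["clock"],s["qpos"])
print("tooly yaw",np.degrees(np.arctan2(q[2]**2-q[1]**2,2*q[1]*q[2])))
```

```text
[0.4313069  0.0770842  0.13104373] [7.40074281e-04 9.82977333e-01 1.83724775e-01 4.71885792e-04] 12.0 [-0.44087417  0.27279899  0.2281267   2.18106895 -0.09284662  0.69569105
 -1.35085586]
tooly yaw -68.82640559161165
```

View pics/g1.png

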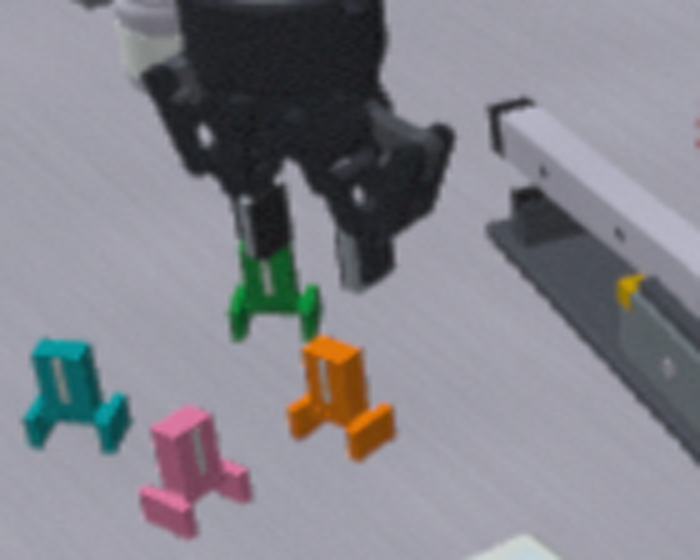

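The fingers hang square above the orange tab (g1 at 335,350). I'll go down and grip.

Call:
carry_out --rows '[{"dx": 0.05,"dy": 0,"dz": -3,"roll": -0.5},{"dx": 0.05,"dy": 0,"dz": -5,"roll": -0.5},{"dx": 0.05,"dy": 0,"dz": -7,"roll": -0.5},{"dx": 0.05,"dy": 0,"dz": -8.5,"roll": -0.5},{"dx": 0.05,"dy": 0,"dz": -8.5,"roll": -0.5}]'

```text
clock: 12.5
position: [0.4314, 0.0765, 0.0455]
orientation: [0.001, 0.984, 0.179, -0.0]
contact_force: [-0.3, 0.2, -0.2]
grip_width: 0.501
```

Call:
carry_out --rows '[{"dx": 0,"dy": 0,"dz": 0,"roll": 0},{"dx": 0,"dy": 0,"dz": 0,"roll": 0},{"dx": 0,"dy": 0,"dz": 0,"roll": 0},{"dx": 0,"dy": 0,"dz": 0,"roll": 0},{"dx": 0,"dy": 0,"dz": 0,"roll": 0},{"dx": 0,"dy": 0,"dz": 0,"roll": 0}]' --hand 1 --force 25

```text
clock: 13.1
position: [0.4325, 0.0766, 0.0466]
orientation: [0.001, 0.984, 0.179, 0.001]
contact_force: [-1.1, -0.7, 7.0]
grip_width: 0.254
```

Call:
carry_out --rows '[{"dx": 0,"dy": 0,"dz": 1,"roll": 0},{"dx": 0,"dy": 0,"dz": 3,"roll": 0},{"dx": 0,"dy": 0,"dz": 6,"roll": 0},{"dx": 0,"dy": 0,"dz": 9,"roll": 0},{"dx": 0,"dy": 0,"dz": 12,"roll": 8},{"dx": 0,"dy": 0,"dz": 14,"roll": 16},{"dx": 0,"dy": 0,"dz": 14,"roll": 24},{"dx": 0,"dy": 0,"dz": 14,"roll": 32},{"dx": 0,"dy": 0,"dz": 14,"roll": 40},{"dx": 0,"dy": 0,"dz": 14,"roll": 48},{"dx": 0,"dy": 0,"dz": 14,"roll": 56},{"dx": 0,"dy": 0,"dz": 14,"roll": 60},{"dx": 0,"dy": 0,"dz": 14,"roll": 60},{"dx": 0,"dy": 0,"dz": 14,"roll": 60}]'

```text
clock: 14.5
position: [0.4324, 0.0766, 0.1871]
orientation: [0.0, 0.763, 0.646, 0.001]
contact_force: [-0.3, -0.6, -1.1]
grip_width: 0.249
```

Run:
```python
from h import *
a=vision.read_camera("side")[:,:,::-1];cv2.imwrite("pics/raw_g2.png",a)
b=vision.read_camera("top")[:,:,::-1];cv2.imwrite("pics/raw_g2t.png",b)
cv2.imwrite("pics/g2.png",cv2.resize(a[140:300,200:360],(640,640)[:2],interpolation=cv2.INTER_CUBIC)[:600])
s=bot.read_state();q=s["orientation"];print(s["position"],q,s["clock"],s["grip_width"],s["contact_force"])
print("tooly yaw",np.degrees(np.arctan2(q[2]**2-q[1]**2,2*q[1]*q[2])))
```

```text
[0.43243496 0.07661083 0.18686916] [3.13698733e-04 7.63110350e-01 6.46267089e-01 1.16003783e-03] 14.6 0.25427259905324673 [ 0.9374111   1.11638385 -0.88580964]
tooly yaw -9.47844182407048
```

View pics/g2.png

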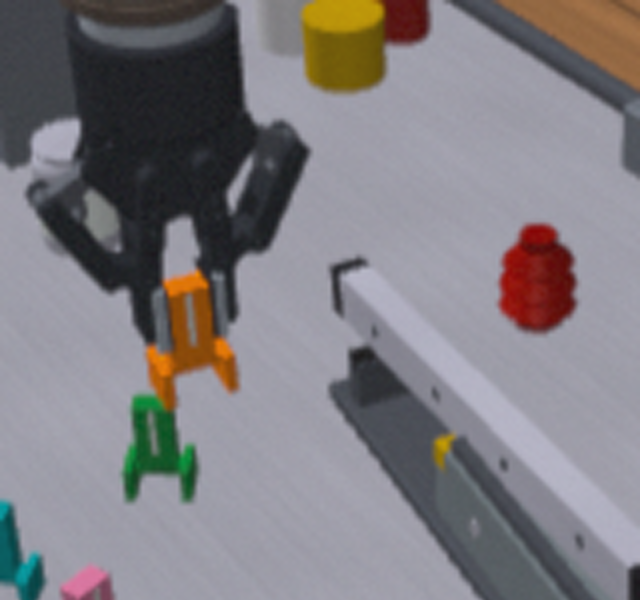

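Run:
```python
from h import *
np.set_printoptions(precision=4,suppress=True)
a=cv2.imread("pics/raw_g2.png")
cv2.imwrite("pics/g3.png",cv2.resize(a[200:250,230:270],(560,700),interpolation=cv2.INTER_CUBIC)[:600+100])
b=cv2.imread("pics/raw_g2t.png")
cv2.imwrite("pics/g3t.png",cv2.resize(b[230:290,270:340],(700,600),interpolation=cv2.INTER_CUBIC))
c=cv2.imread("pics/raw_f1.png")
cv2.imwrite("pics/g3f.png",cv2.resize(c[225:275,295:345],(600,600),interpolation=cv2.INTER_CUBIC))
```

```text
(no output)
```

View pics/g3.png

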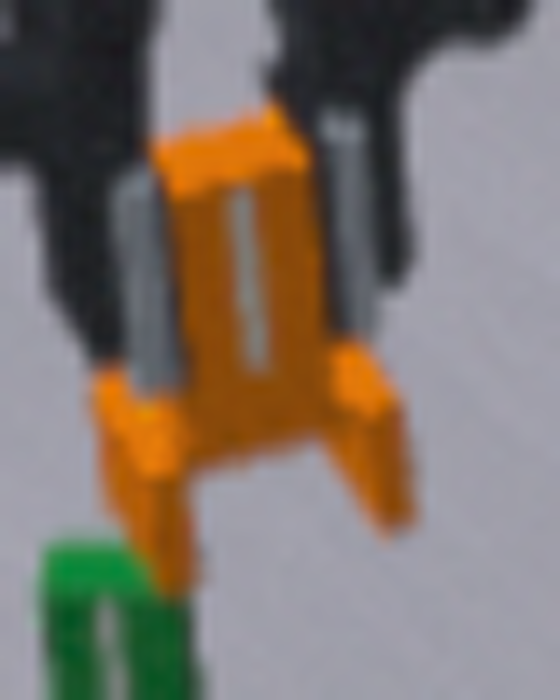

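View pics/g3t.png

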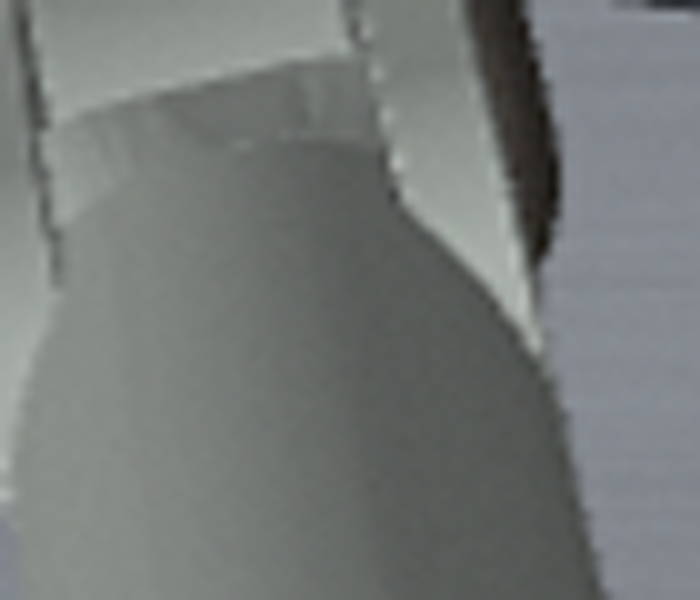

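View pics/g3f.png

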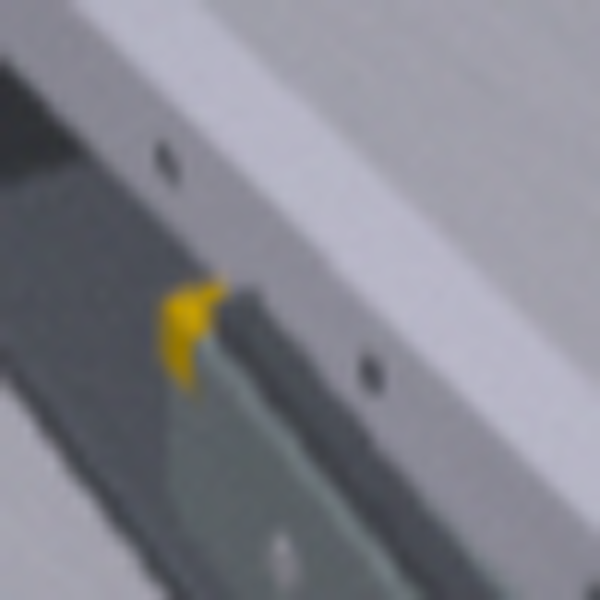

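Run:
```python
from h import *
np.set_printoptions(precision=4,suppress=True)
G=lambda u,v:(230+u/14,200+v/14)
u=np.array([.1565,.9877,0]);n=np.array([-.9877,.1565,0]);tcp=np.array([.43243,.0766,0])
z=.141
for nm,p,zz in(("tabFL",(172,195),.062),("tabFR",(312,168),.062),("tabBL",(152,145),.062),("tabBR",(275,100),.062),("legL fb outer",(165,590),0),("legL inner",(195,590),0),("legR in",(388,538),0),("legR out",(414,520),0),("brL",(195,470),.014),("brR",(325,432),.014)):
    P=plane("side",G(*p),z+zz)-tcp;print(nm,"u %.4f n %.4f"%(P@u,P@n))
C=plane("side",(308.4,250.1),.06);print("edge",C-0.023*n)
```

```text
tabFL u -0.0093 n 0.0095
tabFR u -0.0120 n -0.0097
tabBL u 0.0033 n 0.0077
tabBR u 0.0060 n -0.0111
legL fb outer u -0.0126 n 0.0181
legL inner u -0.0145 n 0.0143
legR in u -0.0156 n -0.0141
legR out u -0.0134 n -0.0189
brL u -0.0064 n 0.0099
brR u -0.0063 n -0.0095
edge [0.5831 0.0514 0.06  ]
```

Run:
```python
from h import *
np.set_printoptions(precision=4,suppress=True)
u=np.array([.1565,.9877,0]);n=np.array([-.9877,.1565,0]);e=np.array([.582,.0495,0])
F=lambda x,y:np.array([295+x/12,225+y/12])
for nm,p,q in(("L",(75,5),(600,530)),("R",(205,5),(600,385))):
    # point on line at s=0
    best=min(((abs((plane("side",F(*(np.array(p)+t*(np.array(q)-np.array(p)))),.0905)-e)@u),t) for t in np.linspace(-.5,1,1501)))
    P=plane("side",F(*(np.array(p)+best[1]*(np.array(q)-np.array(p)))),.0905);print(nm,P,P@n,(P-e)@u)
print("e n",e@n)
print("target",e+.0025*u+(-.5685-e@n)*n)
```

```text
L [0.5719 0.0511 0.0905] -0.556891018157759 -4.425131550989384e-06
R [0.5921 0.0478 0.0905] -0.5773276466164919 -6.520809690395004e-05
e n -0.5670946499999999
target [0.5838 0.0517 0.    ]
```

Call:
carry_out --rows '[{"dx": 3,"dy": -0.5,"dz": 0,"roll": 0.5},{"dx": 7,"dy": -1.2,"dz": 0,"roll": 0.5},{"dx": 11,"dy": -1.9,"dz": 0,"roll": 0.5},{"dx": 14,"dy": -2.3,"dz": 0,"roll": 0.5},{"dx": 15,"dy": -2.5,"dz": 0,"roll": 0.5},{"dx": 15,"dy": -2.5,"dz": -1.5,"roll": 0.5},{"dx": 15,"dy": -2.5,"dz": -3.5,"roll": 0.5},{"dx": 15,"dy": -2.5,"dz": -4.2,"roll": 0.5},{"dx": 15,"dy": -2.5,"dz": -4.2,"roll": 0.5},{"dx": 15,"dy": -2.5,"dz": -4.2,"roll": 0.5}]'

```text
clock: 15.6
position: [0.5818, 0.0519, 0.145]
orientation: [0.0, 0.76, 0.65, 0.001]
contact_force: [0.2, -0.2, 0.2]
grip_width: 0.251
```

```bash
cat > look2.py <<'E'
from h import *
import sys
a=vision.read_camera("side")[:,:,::-1];cv2.imwrite(f"pics/raw_{sys.argv[1]}.png",a)
cv2.imwrite(f"pics/{sys.argv[1]}.png",cv2.resize(a[200:275,280:355],(600,600),interpolation=cv2.INTER_CUBIC))
s=bot.read_state();q=s["orientation"];print(s["position"],s["clock"],s["grip_width"],s["contact_force"])
print("tooly yaw",np.degrees(np.arctan2(q[2]**2-q[1]**2,2*q[1]*q[2])))
E
python3 look2.py h1
```

```text
[0.58238586 0.05188074 0.1455312 ] 15.65 0.2548469822118737 [ 0.32173647  0.37893477 -0.00626698]
tooly yaw -8.966218129489278
```

View pics/h1.png

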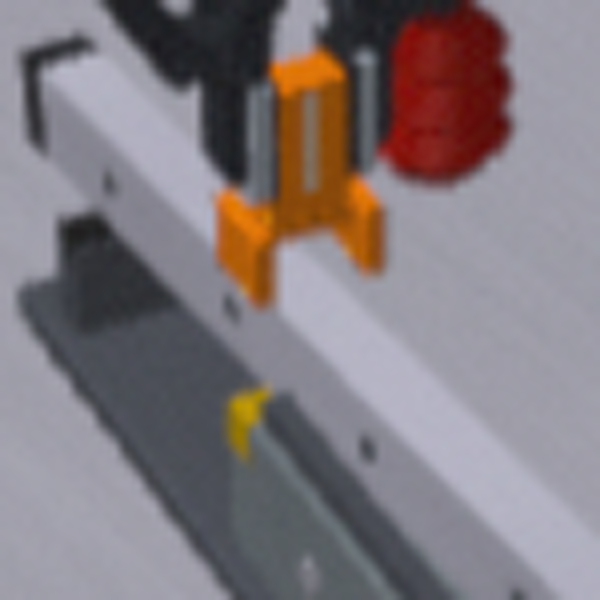

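Run:
```python
from h import *
u=np.array([.1565,.9877,0]);n=np.array([-.9877,.1565,0]);e=np.array([.582,.0495,0])
H=lambda x,y:(280+x/8,200+y/8)
z=.1455-.046
for nm,p,zz in(("Lfront-out",(253,303),0),("Lfront-in",(268,303),0),("Rfront-in",(365,268),0),("Rout",(383,270),0),("brL",(275,238),.014),("brR",(345,218),.014),("tabFL",(278,100),.062),("tabFR",(345,82),.062),("tabBL",(270,65),.062),("tabBR",(325,52),.062)):
    P=plane("side",H(*p),z+zz)-e;print(nm,"s %.4f n %.4f"%(P@u,P@n))
print("edge",[(lambda P:(P@u,P@n))(plane("side",H(*p),.06)-e) for p in((229,405),(265,388))])
```

```text
Lfront-out s -0.0093 n 0.0192
Lfront-in s -0.0111 n 0.0157
Rfront-in s -0.0090 n -0.0139
Rout s -0.0120 n -0.0177
brL s -0.0033 n 0.0096
brR s -0.0038 n -0.0107
tabFL s -0.0097 n 0.0111
tabFR s -0.0103 n -0.0077
tabBL s 0.0055 n 0.0059
tabBR s 0.0044 n -0.0093
edge [(np.float64(0.00014050252312873616), np.float64(0.022536241840310937)), (np.float64(0.0023733110285397204), np.float64(0.010671093660375178))]
```

Call:
carry_out --rows '[{"dx": 0,"dy": 0,"dz": -0.6,"roll": 0},{"dx": 0,"dy": 0,"dz": -1.2,"roll": 0},{"dx": 0,"dy": 0,"dz": -1.6,"roll": 0},{"dx": 0,"dy": 0,"dz": -1.9,"roll": 0},{"dx": 0,"dy": 0,"dz": -2.1,"roll": 0},{"dx": 0,"dy": 0,"dz": -2.1,"roll": 0},{"dx": 0,"dy": 0,"dz": -2.1,"roll": 0}]'

```text
clock: 16.35
position: [0.5825, 0.0519, 0.1245]
orientation: [0.0, 0.76, 0.65, 0.002]
contact_force: [-0.2, -0.4, 0.7]
grip_width: 0.252
```

```bash
python3 look2.py h2
```

```text
[0.58253289 0.05188308 0.12463127] 16.4 0.25657446487925034 [ 1.01177678  0.02512119 -0.48398073]
tooly yaw -8.964509033277007
```

View pics/h2.png

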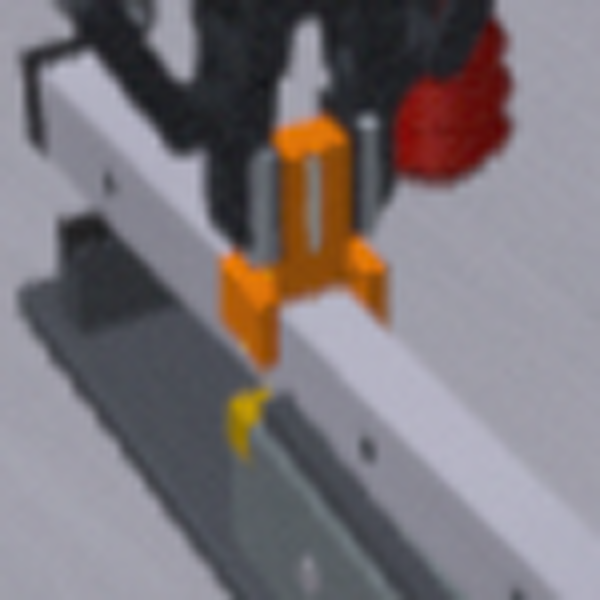

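Call:
carry_out --rows '[{"dx": 0,"dy": 0,"dz": -0.05,"roll": 0},{"dx": 0,"dy": 0,"dz": -0.1,"roll": 0},{"dx": 0,"dy": 0,"dz": -0.15,"roll": 0},{"dx": 0,"dy": 0,"dz": -0.15,"roll": 0}]'

```text
clock: 16.8
position: [0.5827, 0.0519, 0.1233]
orientation: [0.001, 0.76, 0.65, 0.002]
contact_force: [-0.4, -0.1, 0.4]
grip_width: 0.252
```

```bash
python3 look2.py h3
```

```text
[0.58264194 0.05187378 0.12327025] 16.85 0.25399294069162315 [ 0.22028727 -0.7088556   0.16734944]
tooly yaw -8.969093266605942
```

View pics/h3.png

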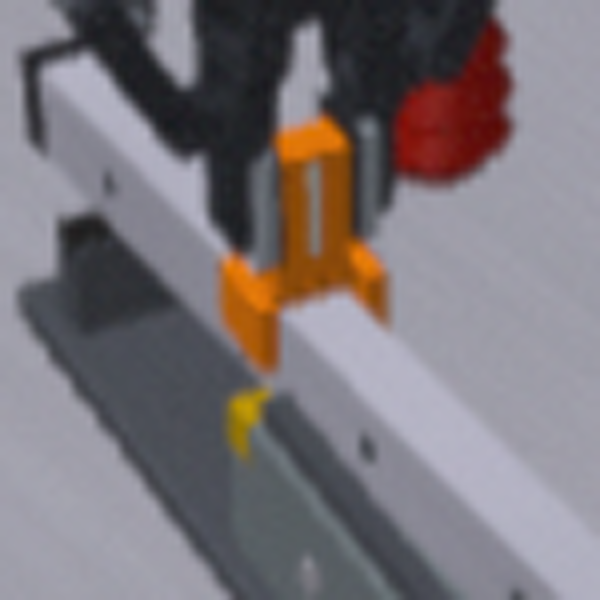

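Call:
carry_out --rows '[{"dx": 0,"dy": 0,"dz": -0.05,"roll": 0},{"dx": 0,"dy": 0,"dz": -0.05,"roll": 0},{"dx": 0,"dy": 0,"dz": -0.05,"roll": 0},{"dx": 0,"dy": 0,"dz": -0.05,"roll": 0},{"dx": 0,"dy": 0,"dz": -0.05,"roll": 0}]' --hand 0

```text
clock: 17.35
position: [0.5826, 0.0519, 0.1228]
orientation: [0.001, 0.76, 0.65, 0.002]
contact_force: [-0.0, -0.2, -0.0]
grip_width: 0.496
```

Call:
carry_out --rows '[{"dx": 0,"dy": 0,"dz": 1,"roll": 0},{"dx": 0,"dy": 0,"dz": 3,"roll": 0},{"dx": 0,"dy": 0,"dz": 6,"roll": 0},{"dx": 0,"dy": 0,"dz": 9,"roll": 0},{"dx": 0,"dy": 0,"dz": 9,"roll": 0}]'

```text
clock: 17.85
position: [0.5859, 0.0521, 0.2183]
orientation: [0.003, 0.76, 0.65, 0.006]
contact_force: [0.7, -0.5, -0.1]
grip_width: 0.504
```

```bash
python3 look2.py h4
```

```text
[0.5845809  0.05202462 0.21606897] 17.9 0.4967673300687759 [ 0.63862033 -0.34991202 -0.21253271]
tooly yaw -8.974422048227318
```

View pics/h4.png

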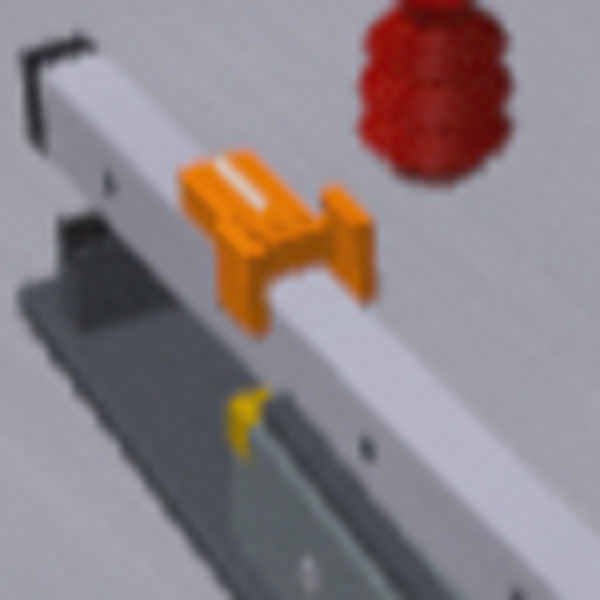

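The clip landed on the arm over the edge, but it toppled forward when released. In h4 its tab lies along the arm at (245,185), with the feet facing back at (245,300) and (360,260). The arm is still tipped. I can set the clip upright by pressing gently on both legs with the fingertips, so that it pivots on the bridge edge. First I'll measure it.

Run:
```python
from h import *
a=cv2.imread("pics/raw_h4.png")
cv2.imwrite("pics/h5.png",cv2.resize(a[215:247,298:330],(768,768),interpolation=cv2.INTER_CUBIC)[:600])
b=vision.read_camera("top")[:,:,::-1]
cv2.imwrite("pics/raw_h5t.png",b);cv2.imwrite("pics/h5t.png",cv2.resize(b[190:250,270:340],(700,600),interpolation=cv2.INTER_CUBIC))
```

```text
(no output)
```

View pics/h5.png

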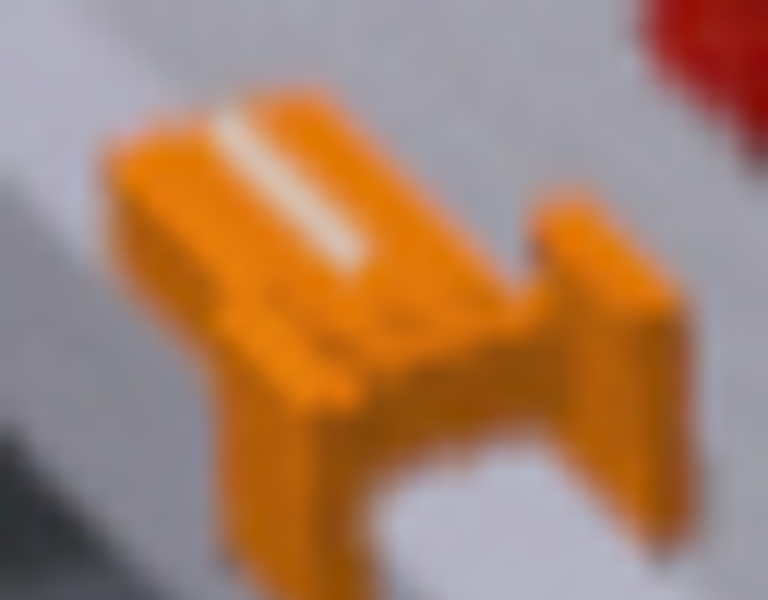

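View pics/h5t.png

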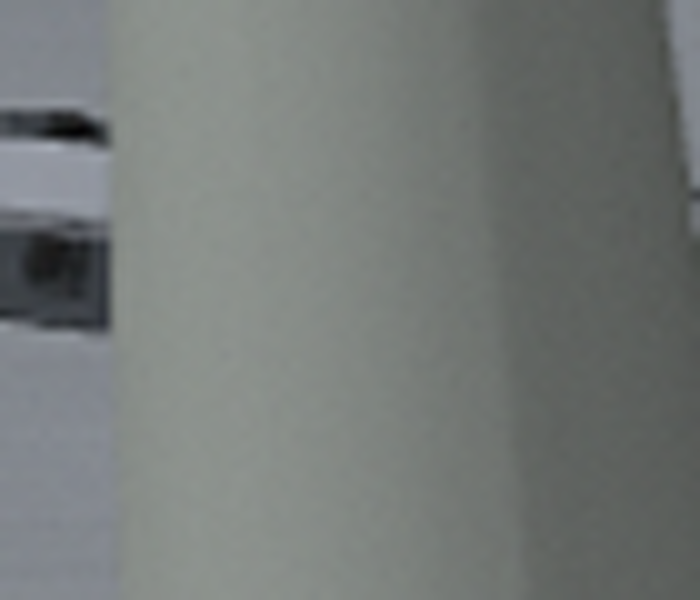

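Run:
```python
from h import *
u=np.array([.1565,.9877,0]);n=np.array([-.9877,.1565,0]);e=np.array([.582,.0495,0])
H=lambda x,y:(298+x/24,215+y/24)
for nm,p,z in(("Lfeet out",(300,412),.111),("Lfeet in",(360,398),.111),("Rfeet in",(635,318),.111),("Rfeet out",(690,300),.111),("Lbot",(665,550),.085),("Ltopend",(215,325),.109),("tabend L",(105,160),.100),("tabend R",(325,92),.100),("tabend Lbot",(115,250),.086)):
    P=plane("side",H(*p),z)-e;print(nm,"s %.4f n %.4f"%(P@u,P@n))
```

```text
Lfeet out s -0.0042 n 0.0191
Lfeet in s -0.0048 n 0.0136
Rfeet in s -0.0052 n -0.0131
Rfeet out s -0.0050 n -0.0187
Lbot s -0.0058 n -0.0157
Ltopend s 0.0133 n 0.0190
tabend L s 0.0522 n 0.0117
tabend R s 0.0527 n -0.0107
tabend Lbot s 0.0569 n 0.0089
```

Call:
carry_out --rows '[{"dx": -0.4,"dy": -1.24,"dz": 0,"roll": 0},{"dx": -0.4,"dy": -1.24,"dz": -3,"roll": 0},{"dx": -0.4,"dy": -1.24,"dz": -6,"roll": 0},{"dx": -0.4,"dy": -1.24,"dz": -7.4,"roll": 0},{"dx": -0.4,"dy": -1.24,"dz": -7.4,"roll": 0},{"dx": -0.4,"dy": -1.24,"dz": -7.4,"roll": 0}]' --hand 0.39

```text
clock: 18.55
position: [0.5793, 0.0391, 0.1403]
orientation: [0.001, 0.76, 0.65, 0.003]
contact_force: [-0.2, -0.5, 0.1]
grip_width: 0.305
```

```bash
python3 look2.py i1; python3 -c "
from workcell import bot;print(bot.tip_extent)"
```

```text
[0.5800284  0.03930582 0.14114344] 18.6 0.3093280590154587 [-0.30996689 -0.49154313  0.41693197]
tooly yaw -8.98180278722905
0.017
```

View pics/i1.png

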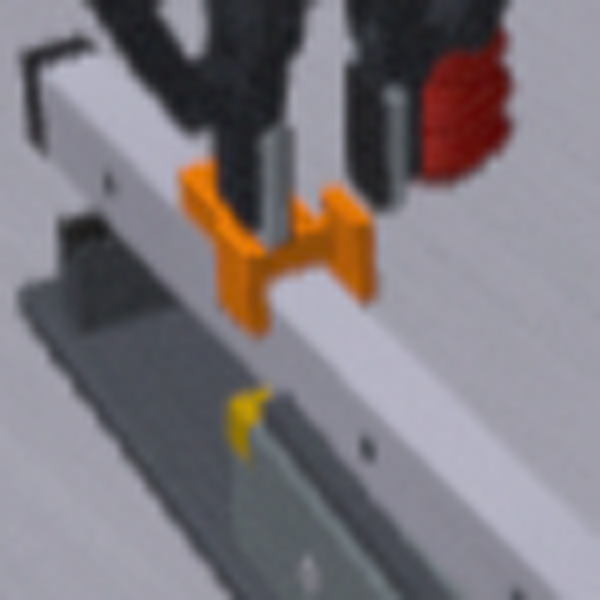

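Call:
carry_out --rows '[{"dx": 0.05,"dy": 0.03,"dz": -0.5,"roll": 0},{"dx": 0.05,"dy": 0.03,"dz": -0.9,"roll": 0},{"dx": 0.05,"dy": 0.03,"dz": -1.2,"roll": 0},{"dx": 0.05,"dy": 0.03,"dz": -1.4,"roll": 0},{"dx": 0.05,"dy": 0.03,"dz": -1.6,"roll": 0},{"dx": 0.05,"dy": 0.03,"dz": -1.6,"roll": 0}]'

```text
clock: 19.2
position: [0.5804, 0.0395, 0.1248]
orientation: [0.002, 0.76, 0.65, 0.003]
contact_force: [0.2, 0.6, 0.5]
grip_width: 0.308
```

```bash
python3 look2.py i2
```

```text
[0.58051714 0.03960688 0.12503487] 19.25 0.3065218997275641 [ 0.02242378 -0.07428518  0.1312593 ]
tooly yaw -8.982928669195653
```

View pics/i2.png

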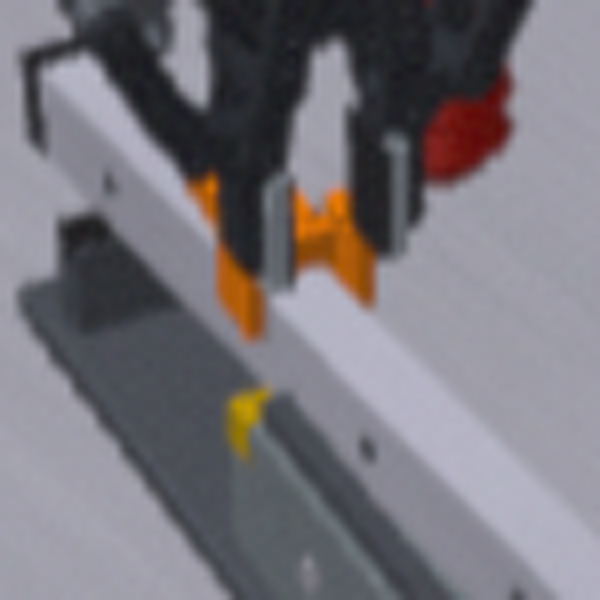

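Call:
carry_out --rows '[{"dx": 0,"dy": 0,"dz": -0.1,"roll": 0},{"dx": 0,"dy": 0,"dz": -0.2,"roll": 0},{"dx": 0,"dy": 0,"dz": -0.3,"roll": 0},{"dx": 0,"dy": 0,"dz": -0.4,"roll": 0},{"dx": 0,"dy": 0,"dz": -0.4,"roll": 0}]'

```text
clock: 19.75
position: [0.5805, 0.0396, 0.1209]
orientation: [0.002, 0.76, 0.65, 0.003]
contact_force: [-0.8, 1.1, 0.6]
grip_width: 0.307
```

```bash
python3 look2.py i3
```

```text
[0.58049265 0.03970418 0.1209347 ] 19.8 0.3060791786624555 [-0.32132737 -0.77872784  0.57449432]
tooly yaw -8.980482883447852
```

View pics/i3.png

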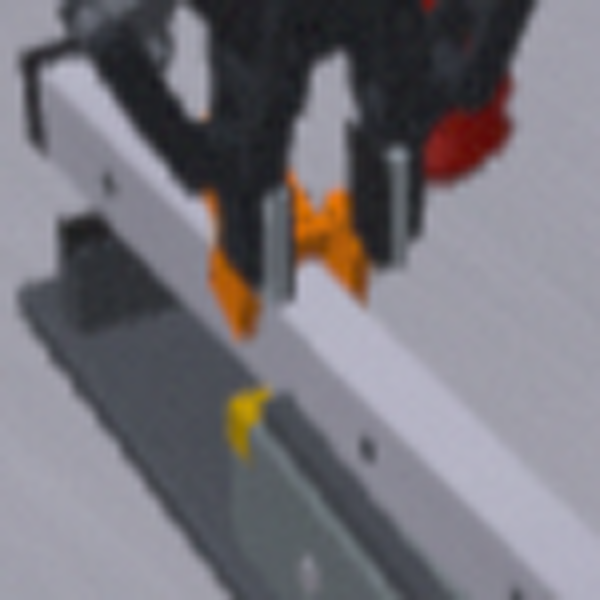

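It's turning upright: the feet are swinging down at (240,320) and the tab is rising. I'll keep going.

Call:
carry_out --rows '[{"dx": 0,"dy": 0,"dz": -0.1,"roll": 0},{"dx": 0,"dy": 0,"dz": -0.2,"roll": 0},{"dx": 0,"dy": 0,"dz": -0.3,"roll": 0},{"dx": 0,"dy": 0,"dz": -0.3,"roll": 0}]'

```text
clock: 20.2
position: [0.5803, 0.0397, 0.1177]
orientation: [0.001, 0.76, 0.65, 0.003]
contact_force: [0.1, -0.9, 0.2]
grip_width: 0.305
```

```bash
python3 look2.py i4
```

```text
[0.58039819 0.03973392 0.11776972] 20.25 0.3069269546841806 [-0.05362867  0.28340811 -0.05249312]
tooly yaw -8.981174722457826
```

View pics/i4.png

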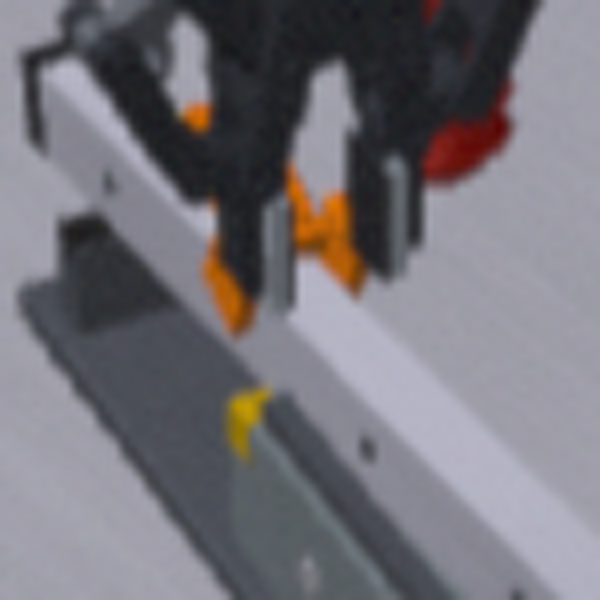

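Call:
carry_out --rows '[{"dx": 0,"dy": 0,"dz": -0.1,"roll": 0},{"dx": 0,"dy": 0,"dz": -0.2,"roll": 0},{"dx": 0,"dy": 0,"dz": -0.3,"roll": 0},{"dx": 0,"dy": 0,"dz": -0.3,"roll": 0}]'

```text
clock: 20.65
position: [0.5803, 0.0398, 0.1146]
orientation: [0.001, 0.76, 0.65, 0.003]
contact_force: [-0.6, 0.4, 0.2]
grip_width: 0.308
```

```bash
python3 look2.py i5
```

```text
[0.58031106 0.03980941 0.11465108] 20.7 0.3061166133257639 [-0.36430462  0.27739682  0.72215617]
tooly yaw -8.976017782903893
```

View pics/i5.png

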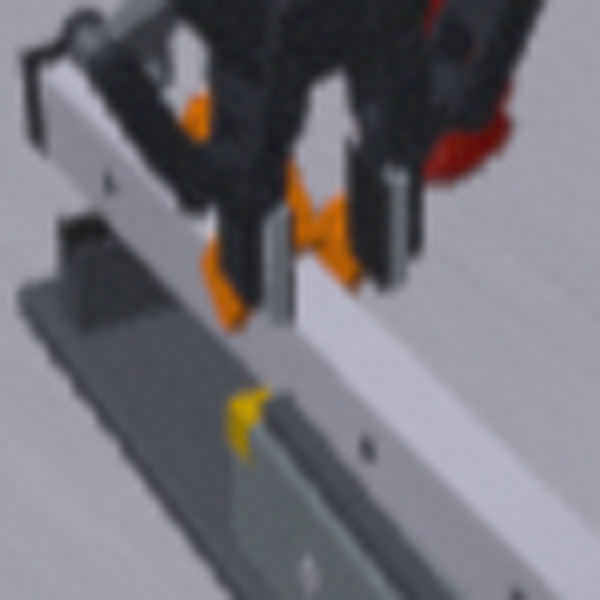

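Call:
carry_out --rows '[{"dx": 0,"dy": 0,"dz": -0.1,"roll": 0},{"dx": 0,"dy": 0,"dz": -0.2,"roll": 0},{"dx": 0,"dy": 0,"dz": -0.3,"roll": 0},{"dx": 0,"dy": 0,"dz": -0.4,"roll": 0},{"dx": 0,"dy": 0,"dz": -0.4,"roll": 0}]'

```text
clock: 21.2
position: [0.5802, 0.0398, 0.1104]
orientation: [0.001, 0.76, 0.65, 0.003]
contact_force: [0.7, 0.1, 0.1]
grip_width: 0.306
```

```bash
python3 look2.py i6
```

```text
[0.58025051 0.0397614  0.11052716] 21.25 0.3056169249490881 [0.20132972 0.38732964 0.27266813]
tooly yaw -8.979654409684056
```

View pics/i6.png

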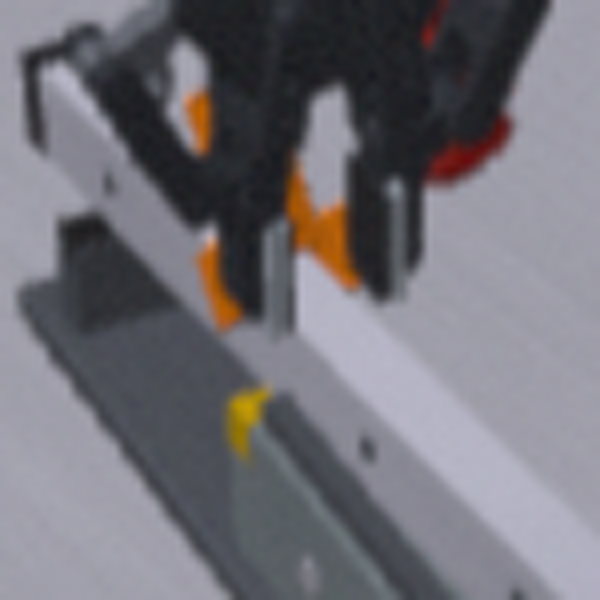

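Run:
```python
from h import *
u=np.array([.1565,.9877,0]);n=np.array([-.9877,.1565,0]);e=np.array([.582,.0495,0])
H=lambda x,y:(280+x/8,200+y/8)
def px(s,nn,z):
    p=proj("side",e+u*s+n*nn+[0,0,z]);return (p-[280,200])*8
for s in(-.021,-.01,.001):
  for z in(.092,.096,.1,.104): print(s,z,"L in",px(s,.013,z).round(),"R in",px(s,-.013,z).round())
a=cv2.imread("pics/raw_i6.png");cv2.imwrite("pics/i7.png",cv2.resize(a[205:250,295:335],(711,800),interpolation=cv2.INTER_CUBIC)[:600])
```

```text
-0.021 0.092 L in [294. 343.] R in [383. 316.]
-0.021 0.096 L in [294. 331.] R in [383. 304.]
-0.021 0.1 L in [294. 319.] R in [383. 292.]
-0.021 0.104 L in [294. 307.] R in [383. 279.]
-0.01 0.092 L in [276. 321.] R in [364. 294.]
-0.01 0.096 L in [276. 309.] R in [364. 282.]
-0.01 0.1 L in [275. 296.] R in [364. 269.]
-0.01 0.104 L in [275. 284.] R in [364. 257.]
0.001 0.092 L in [257. 298.] R in [345. 272.]
0.001 0.096 L in [257. 286.] R in [345. 260.]
0.001 0.1 L in [257. 274.] R in [345. 248.]
0.001 0.104 L in [257. 262.] R in [345. 235.]
```

View pics/i7.png

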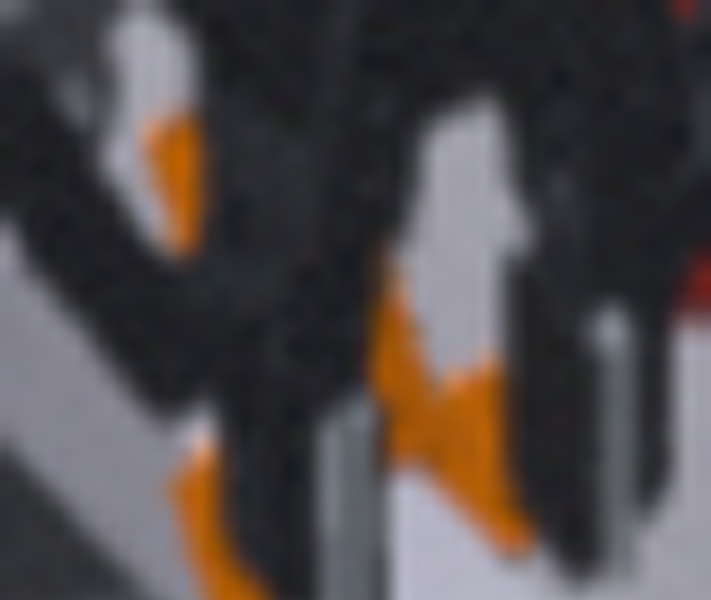

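Call:
carry_out --rows '[{"dx": 0.02,"dy": 0.1,"dz": -0.15,"roll": 0},{"dx": 0.02,"dy": 0.1,"dz": -0.3,"roll": 0},{"dx": 0.03,"dy": 0.15,"dz": -0.45,"roll": 0},{"dx": 0.03,"dy": 0.2,"dz": -0.6,"roll": 0},{"dx": 0.03,"dy": 0.2,"dz": -0.6,"roll": 0}]'

```text
clock: 21.75
position: [0.5804, 0.0419, 0.1042]
orientation: [0.001, 0.76, 0.65, 0.003]
contact_force: [-0.7, -0.2, 0.1]
grip_width: 0.306
```

```bash
python3 look2.py j1
```

```text
[0.58037869 0.04188918 0.10432831] 21.8 0.30420633769562183 [ 0.31892012 -1.07172948  0.41272897]
tooly yaw -8.970291796892912
```

View pics/j1.png

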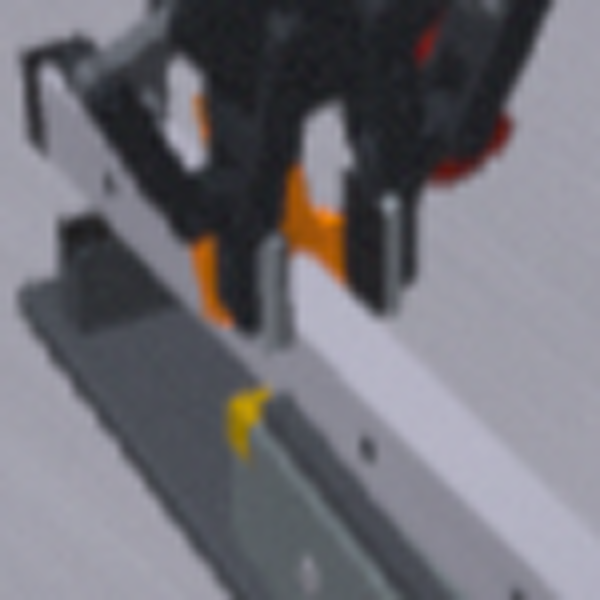

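Call:
carry_out --rows '[{"dx": 0.02,"dy": 0.05,"dz": -0.15,"roll": 0},{"dx": 0.02,"dy": 0.1,"dz": -0.3,"roll": 0},{"dx": 0.03,"dy": 0.15,"dz": -0.45,"roll": 0},{"dx": 0.03,"dy": 0.2,"dz": -0.6,"roll": 0},{"dx": 0.03,"dy": 0.2,"dz": -0.6,"roll": 0}]'

```text
clock: 22.3
position: [0.5805, 0.0441, 0.098]
orientation: [0.001, 0.76, 0.65, 0.003]
contact_force: [-0.9, -0.8, 0.3]
grip_width: 0.308
```

```bash
python3 look2.py j2
```

```text
[0.58058744 0.04399264 0.09816105] 22.35 0.3027571065709657 [ 0.51537831 -0.22176822  1.19244703]
tooly yaw -8.964939333385539
```

View pics/j2.png

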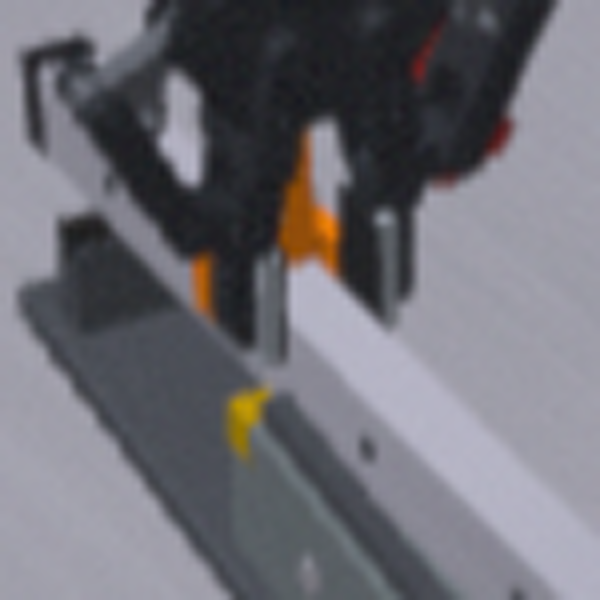

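Call:
carry_out --rows '[{"dx": 0.02,"dy": 0.05,"dz": -0.15,"roll": 0},{"dx": 0.02,"dy": 0.1,"dz": -0.3,"roll": 0},{"dx": 0.03,"dy": 0.2,"dz": -0.4,"roll": 0},{"dx": 0.03,"dy": 0.2,"dz": -0.4,"roll": 0}]'

```text
clock: 22.75
position: [0.5807, 0.0462, 0.094]
orientation: [0.001, 0.76, 0.65, 0.003]
contact_force: [-0.2, -0.3, 0.6]
grip_width: 0.307
```

```bash
python3 look2.py j3
```

```text
[0.5807938  0.04611558 0.09405925] 22.8 0.30649770856353004 [ 0.03739484 -0.00931079  0.86355602]
tooly yaw -8.953568379870626
```

View pics/j3.png

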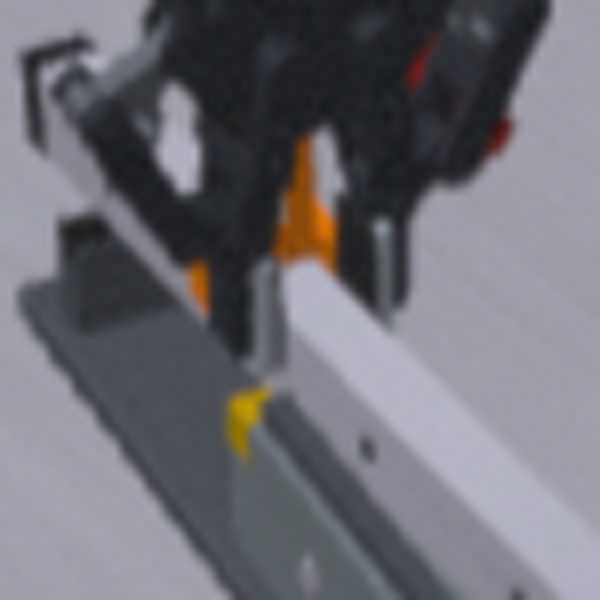

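Call:
carry_out --rows '[{"dx": -0.05,"dy": -0.3,"dz": 0,"roll": 0},{"dx": -0.1,"dy": -0.6,"dz": 0,"roll": 0},{"dx": -0.2,"dy": -1.2,"dz": 0,"roll": 0},{"dx": -0.3,"dy": -1.8,"dz": 0,"roll": 0},{"dx": -0.3,"dy": -1.8,"dz": 2,"roll": 0},{"dx": -0.3,"dy": -2.2,"dz": 5,"roll": 0},{"dx": -0.3,"dy": -2.6,"dz": 8,"roll": 0},{"dx": -0.3,"dy": -3,"dz": 10,"roll": 0}]'

```text
clock: 23.6
position: [0.5785, 0.0152, 0.1963]
orientation: [0.002, 0.76, 0.649, 0.004]
contact_force: [-0.4, -0.6, 0.5]
grip_width: 0.304
```

```bash
python3 look2.py j4
```

```text
[0.58026136 0.01420193 0.19928196] 23.65 0.30695938190482513 [ 1.55169049 -0.26759133  2.90948743]
tooly yaw -9.06189370660184
```

View pics/j4.png

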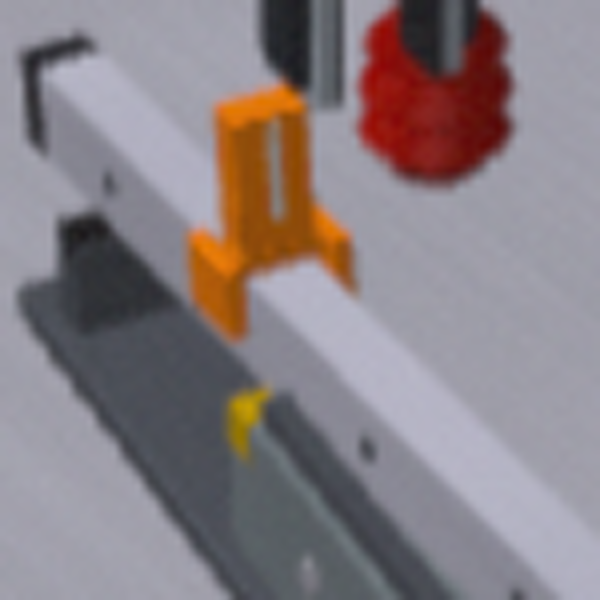

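It worked: the clip stands upright astride the arm, with its tab at (262,170) in the crop. I'll measure how far it is past the edge.

Run:
```python
from h import *
u=np.array([.1565,.9877,0]);n=np.array([-.9877,.1565,0]);e=np.array([.582,.0495,0])
H=lambda x,y:(280+x/8,200+y/8)
th=.105
def inv(p,x,zl):  # find clip s such that clip-local point (x along arm, zl above seat) at this pixel
    # point: s = s0 + x cos + zl sin ; z = .0902 - tan*s0 ... - x sin + zl cos
    s0=0
    for _ in range(10):
        z=.0902-th*s0-x*np.sin(th)+zl*np.cos(th)
        P=plane("side",H(*p),z)-e; s0=P@u-x*np.cos(th)-zl*np.sin(th)
    return s0,P@n
for nm,p,x,zl in(("Lfb out",(225,338),-.013,-.014),("Lfb in",(243,338),-.013,-.014),("Rfb",(352,290),-.013,-.014),("brL",(245,272),-.006,0),("brR",(315,255),-.006,0),("tabFL",(220,120),-.007,.048),("tabFR",(307,105),-.007,.048),("tabBL",(215,100),.007,.048),("tabBR",(293,87),.007,.048),("Llegtop",(240,265),-.013,.008)):
    print(nm,"s %.4f n %.4f"%inv(p,x,zl))
```

```text
Lfb out s 0.0238 n 0.0189
Lfb in s 0.0212 n 0.0148
Rfb s 0.0279 n -0.0214
brL s 0.0235 n 0.0088
brR s 0.0215 n -0.0113
tabFL s 0.0244 n 0.0127
tabFR s 0.0195 n -0.0104
tabBL s 0.0210 n 0.0092
tabBR s 0.0163 n -0.0116
Llegtop s 0.0223 n 0.0136
```

The clip sits about 22 mm beyond the edge. I'll slide it back with the open fingers pushing low on both legs from the front, and check after each move.

Call:
carry_out --rows '[{"dx": 0.3,"dy": 2.5,"dz": 0,"roll": 0},{"dx": 0.6,"dy": 5,"dz": 0,"roll": 0},{"dx": 0.9,"dy": 7.5,"dz": 0,"roll": 0},{"dx": 1.1,"dy": 9.5,"dz": 0,"roll": 0},{"dx": 1.1,"dy": 9.5,"dz": 0,"roll": 0},{"dx": 1.1,"dy": 9.5,"dz": 0,"roll": 0},{"dx": 1.1,"dy": 9.5,"dz": 0,"roll": 0}]'

```text
clock: 24.35
position: [0.5912, 0.1072, 0.1991]
orientation: [0.004, 0.761, 0.648, 0.005]
contact_force: [-0.3, -0.3, -0.4]
grip_width: 0.305
```

```bash
python3 look2.py k1
```

```text
[0.59123902 0.10720275 0.19921098] 24.4 0.3047692292467645 [0.43246324 0.15735256 0.44460843]
tooly yaw -9.194723058139
```

View pics/k1.png

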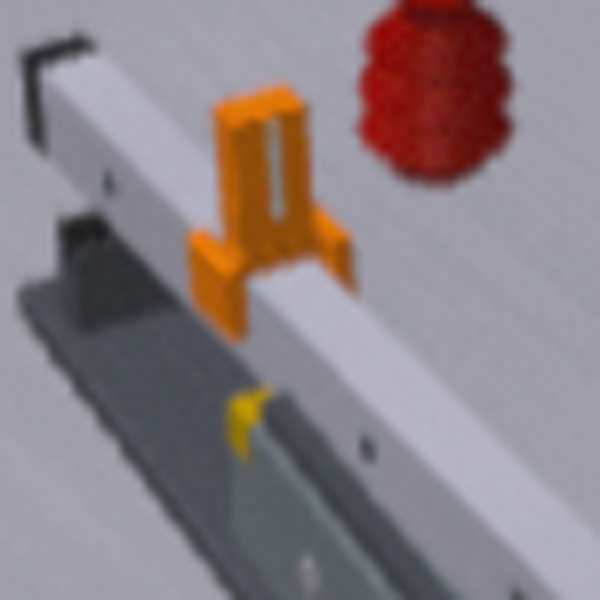

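Call:
carry_out --rows '[{"dx": 0,"dy": 0,"dz": -3,"roll": 0.2},{"dx": 0,"dy": 0,"dz": -6,"roll": 0.2},{"dx": 0,"dy": 0,"dz": -8,"roll": 0.2},{"dx": 0,"dy": 0,"dz": -9.2,"roll": 0.2},{"dx": 0,"dy": 0,"dz": -10.2,"roll": 0.2},{"dx": 0,"dy": 0,"dz": -10.2,"roll": 0.2}]'

```text
clock: 25.0
position: [0.5908, 0.1065, 0.0963]
orientation: [0.003, 0.761, 0.649, 0.004]
contact_force: [-1.4, -0.2, 0.5]
grip_width: 0.308
```

```bash
python3 look2.py k2
```

```text
[0.5913905  0.10679706 0.0972119 ] 25.05 0.3066293370743811 [ 0.82175638 -0.25868112  0.47649093]
tooly yaw -9.028785422263292
```

View pics/k2.png

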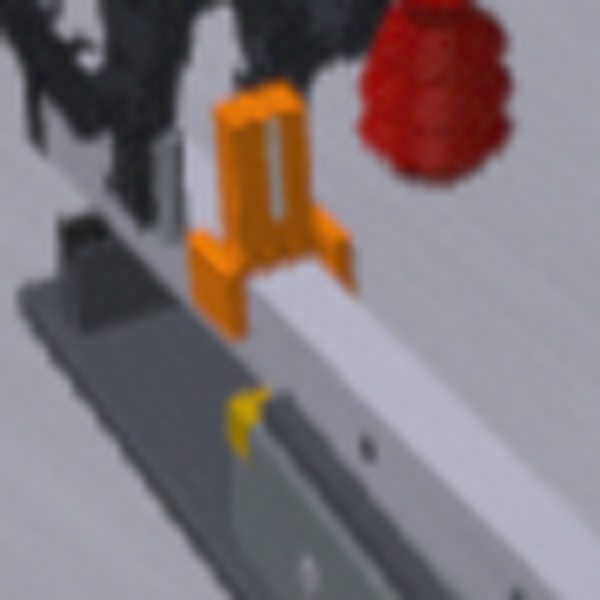

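Call:
carry_out --rows '[{"dx": -0.1,"dy": -0.6,"dz": 0,"roll": 0},{"dx": -0.14,"dy": -0.9,"dz": 0,"roll": 0},{"dx": -0.17,"dy": -1.1,"dz": 0,"roll": 0},{"dx": -0.2,"dy": -1.3,"dz": 0,"roll": 0},{"dx": -0.24,"dy": -1.5,"dz": 0,"roll": 0},{"dx": -0.27,"dy": -1.7,"dz": 0,"roll": 0},{"dx": -0.3,"dy": -1.9,"dz": 0,"roll": 0},{"dx": -0.33,"dy": -2.1,"dz": 0,"roll": 0},{"dx": -0.36,"dy": -2.3,"dz": 0,"roll": 0},{"dx": -0.4,"dy": -2.5,"dz": 0,"roll": 0},{"dx": -0.43,"dy": -2.7,"dz": 0,"roll": 0},{"dx": -0.43,"dy": -2.7,"dz": 0,"roll": 0}]'

```text
clock: 26.25
position: [0.587, 0.0792, 0.0972]
orientation: [0.004, 0.761, 0.649, 0.005]
contact_force: [0.3, 0.5, 0.4]
grip_width: 0.306
```

```bash
python3 look2.py k3
```

```text
[0.58696782 0.07937662 0.0971474 ] 26.3 0.30700930836042284 [-0.62137966 -0.76693397 -0.31325907]
tooly yaw -9.051722395212751
```

View pics/k3.png

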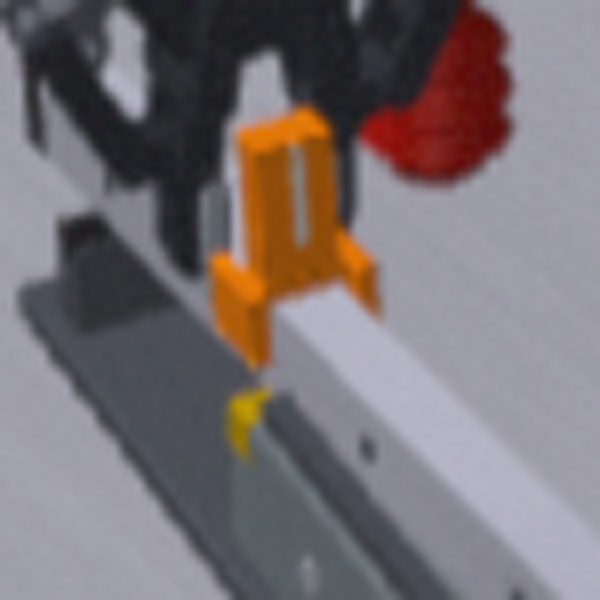

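Sliding works cleanly. I'll measure the position again.

```bash
cat > clipm.py <<'E'
from h import *
import sys
u=np.array([.1565,.9877,0]);n=np.array([-.9877,.1565,0]);e=np.array([.582,.0495,0])
th=.105
def inv(p,x,zl):
    s0=0
    for _ in range(10):
        z=.0902-th*s0-x*np.sin(th)+zl*np.cos(th)
        P=plane("side",p,z)-e; s0=P@u-x*np.cos(th)-zl*np.sin(th)
    return s0,P@n
# template-free: offset of orange mask centroid vs. reference frame
def cen(name):
    a=cv2.imread(f"pics/raw_{name}.png");m=cv2.inRange(cv2.cvtColor(a,cv2.COLOR_BGR2HSV),(8,150,100),(17,255,255))
    m[:, :290]=0;m[:200]=0;m[255:]=0;m[:,340:]=0
    ys,xs=np.nonzero(m);return len(xs),xs.mean(),ys.mean(),xs.min(),xs.max(),ys.min(),ys.max()
if __name__=="__main__":
    for a in sys.argv[1:]:print(a,cen(a))
E
python3 clipm.py j4 k3
python3 - <<'E'
from clipm import *
H=lambda x,y:(280+x/8,200+y/8)
for nm,p,x,zl in(("Lfb out",(250,367),-.013,-.014),("Lfb in",(268,367),-.013,-.014),("Rfb",(378,315),-.013,-.014),("brL",(270,300),-.006,0),("brR",(340,282),-.006,0),("tabFL",(243,150),-.007,.048),("tabFR",(332,135),-.007,.048),("Llegtop",(265,292),-.013,.008)):
    print(nm,"s %.4f n %.4f"%inv(H(*p),x,zl))
def px(s): return proj("side",e+u*s+[0,0,.09-.105*s+.02])
print(px(.022),px(.007),px(.001))
E
```

```text
j4 (295, np.float64(311.99322033898306), np.float64(225.60338983050846), np.int64(304), np.int64(323), np.int64(211), np.int64(241))
k3 (314, np.float64(315.1592356687898), np.float64(228.5), np.int64(306), np.int64(326), np.int64(213), np.int64(245))
Lfb out s 0.0072 n 0.0195
Lfb in s 0.0048 n 0.0154
Rfb s 0.0127 n -0.0216
brL s 0.0071 n 0.0093
brR s 0.0055 n -0.0108
tabFL s 0.0069 n 0.0144
tabFR s 0.0017 n -0.0088
Llegtop s 0.0065 n 0.0139
[313.22852609 224.52327905] [316.32521233 227.58274553] [317.58148572 228.82391949]
```

Call:
carry_out --rows '[{"dx": -0.03,"dy": -0.2,"dz": 0,"roll": 0},{"dx": -0.07,"dy": -0.45,"dz": 0,"roll": 0},{"dx": -0.07,"dy": -0.45,"dz": 0,"roll": 0},{"dx": 0.05,"dy": 0.3,"dz": 0,"roll": 0},{"dx": 0.2,"dy": 1.2,"dz": 0,"roll": 0},{"dx": 0.4,"dy": 2.5,"dz": 0,"roll": 0},{"dx": 0.4,"dy": 2.5,"dz": 3,"roll": 0},{"dx": 0.4,"dy": 2.5,"dz": 6,"roll": 0},{"dx": 0.4,"dy": 2.5,"dz": 9,"roll": 0},{"dx": 0.4,"dy": 2.5,"dz": 9,"roll": 0}]'

```text
clock: 27.3
position: [0.5942, 0.1067, 0.192]
orientation: [0.005, 0.76, 0.65, 0.009]
contact_force: [1.4, -0.1, -0.2]
grip_width: 0.305
```

```bash
python3 look2.py k4; python3 clipm.py k4
```

```text
[0.59282619 0.1063637  0.18976727] 27.35 0.3096863508238472 [ 0.46524768 -0.11041528 -0.98130606]
tooly yaw -8.963178555633574
k4 (299, np.float64(315.96321070234114), np.float64(229.96989966555185), np.int64(307), np.int64(327), np.int64(215), np.int64(246))
```

View pics/k4.png

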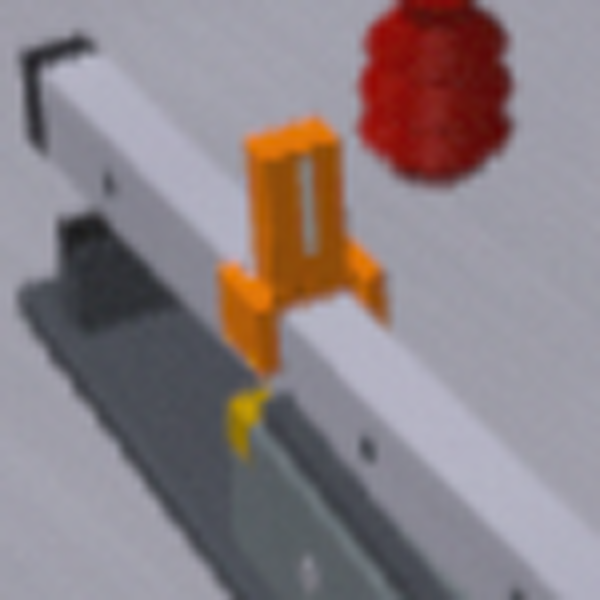

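Call:
carry_out --rows '[{"dx": -0.3,"dy": -1.5,"dz": 0.5,"roll": 0},{"dx": -0.6,"dy": -3,"dz": 0.5,"roll": 0},{"dx": -0.88,"dy": -4.4,"dz": 0.5,"roll": 0},{"dx": -0.88,"dy": -4.4,"dz": 0,"roll": 0},{"dx": -0.88,"dy": -4.4,"dz": -1,"roll": 0},{"dx": -0.88,"dy": -4.4,"dz": -2,"roll": 0},{"dx": -0.88,"dy": -4.4,"dz": -2.5,"roll": 0},{"dx": -0.88,"dy": -4.4,"dz": -2.5,"roll": 0},{"dx": -0.88,"dy": -4.4,"dz": -2.5,"roll": 0}]' --hand 1

```text
clock: 28.25
position: [0.584, 0.0629, 0.1644]
orientation: [0.004, 0.76, 0.65, 0.007]
contact_force: [-0.2, -0.6, 0.3]
grip_width: -0.003
```

```bash
python3 look2.py l1; python3 -c "
from workcell import bot
import numpy as np
s=bot.read_state();print(s['contact_force'],s['position'])"
```

```text
[0.58421433 0.06274972 0.16477868] 28.3 0.005284778266070058 [-1.33679798 -0.4403805  -0.05171466]
tooly yaw -8.927402157541284
[-1.33679798 -0.4403805  -0.05171466] [0.58421433 0.06274972 0.16477868]
```

View pics/l1.png

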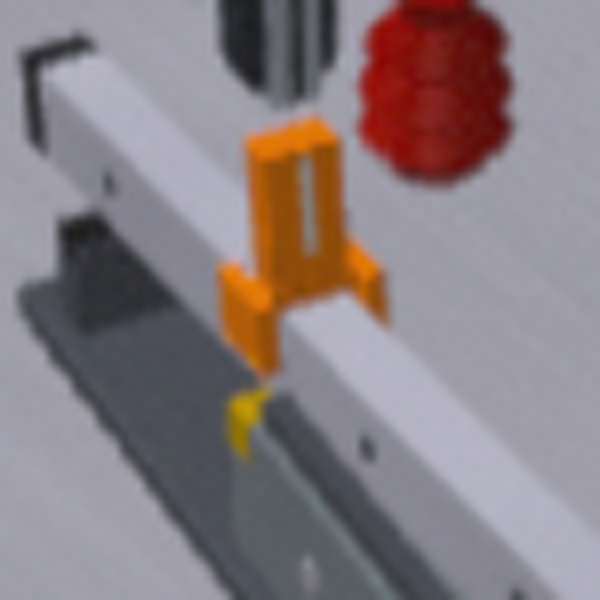

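Call:
carry_out --rows '[{"dx": 0,"dy": 0,"dz": -0.3,"roll": 0},{"dx": 0,"dy": 0,"dz": -0.6,"roll": 0},{"dx": 0,"dy": 0,"dz": -0.8,"roll": 0},{"dx": 0,"dy": 0,"dz": -0.8,"roll": 0},{"dx": 0,"dy": 0,"dz": -0.8,"roll": 0}]'

```text
clock: 28.8
position: [0.5842, 0.0627, 0.1568]
orientation: [0.005, 0.76, 0.65, 0.007]
contact_force: [1.6, -0.3, 0.4]
grip_width: 0.002
```

Call:
carry_out --rows '[{"dx": 0,"dy": 0,"dz": -0.05,"roll": 0},{"dx": 0,"dy": 0,"dz": -0.1,"roll": 0},{"dx": 0,"dy": 0,"dz": -0.1,"roll": 0}]'

```text
clock: 29.1
position: [0.5842, 0.0627, 0.1557]
orientation: [0.005, 0.76, 0.65, 0.007]
contact_force: [-0.0, -0.4, 0.0]
grip_width: -0.002
```

Call:
carry_out --rows '[{"dx": 0,"dy": 0,"dz": -0.05,"roll": 0},{"dx": 0,"dy": 0,"dz": -0.05,"roll": 0},{"dx": 0,"dy": 0,"dz": -0.05,"roll": 0}]'

```text
clock: 29.4
position: [0.5842, 0.0627, 0.1552]
orientation: [0.005, 0.76, 0.65, 0.007]
contact_force: [-1.0, 1.0, -0.7]
grip_width: 0.0
```

Call:
carry_out --rows '[{"dx": 0,"dy": 0,"dz": -0.05,"roll": 0},{"dx": 0,"dy": 0,"dz": -0.05,"roll": 0},{"dx": 0,"dy": 0,"dz": -0.05,"roll": 0}]'

```text
clock: 29.7
position: [0.5844, 0.0628, 0.1549]
orientation: [0.005, 0.76, 0.65, 0.007]
contact_force: [-0.5, 0.3, 2.0]
grip_width: -0.002
```

Call:
carry_out --rows '[{"dx": 0,"dy": 0,"dz": -0.05,"roll": 0},{"dx": 0,"dy": 0,"dz": -0.05,"roll": 0},{"dx": 0,"dy": 0,"dz": -0.05,"roll": 0}]'

```text
clock: 30.0
position: [0.5847, 0.0628, 0.1548]
orientation: [0.005, 0.76, 0.65, 0.008]
contact_force: [0.2, 0.0, 4.4]
grip_width: -0.0
```

```bash
python3 look2.py l2
```

```text
[0.58468301 0.0628112  0.15481047] 30.05 0.001545509985116001 [-0.0630743   0.1720719   4.85571873]
tooly yaw -8.93108452326302
```

View pics/l2.png

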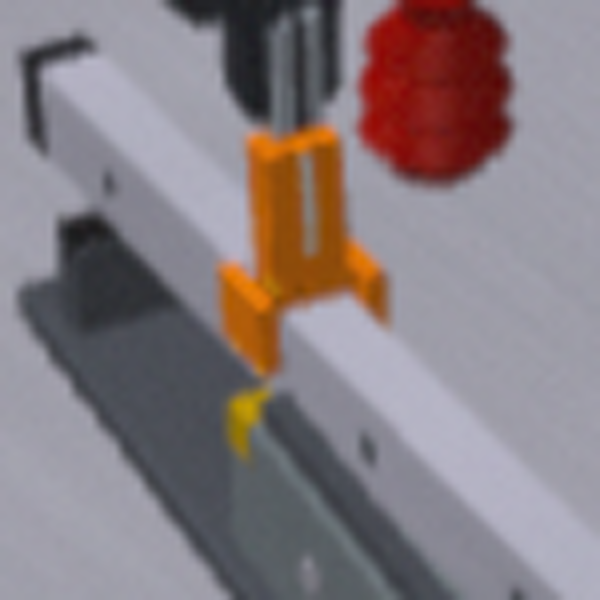

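Call:
carry_out --rows '[{"dx": 0,"dy": 0,"dz": -0.06,"roll": 0},{"dx": 0,"dy": 0,"dz": -0.06,"roll": 0},{"dx": 0,"dy": 0,"dz": -0.06,"roll": 0},{"dx": 0,"dy": 0,"dz": -0.06,"roll": 0},{"dx": 0,"dy": 0,"dz": -0.06,"roll": 0}]'

```text
clock: 30.55
position: [0.5851, 0.063, 0.1547]
orientation: [0.005, 0.76, 0.65, 0.008]
contact_force: [0.6, 0.6, 6.4]
grip_width: -0.001
```

Call:
carry_out --rows '[{"dx": 0,"dy": 0,"dz": 0.05,"roll": 0},{"dx": 0,"dy": 0,"dz": 0.3,"roll": 0},{"dx": 0,"dy": 0,"dz": 1,"roll": 0},{"dx": 0,"dy": 0,"dz": 3,"roll": 0},{"dx": 0,"dy": 0,"dz": 6,"roll": 0},{"dx": 0,"dy": 0,"dz": 10,"roll": 0},{"dx": -2,"dy": 5,"dz": 13,"roll": 0},{"dx": -4,"dy": 10,"dz": 13,"roll": 0},{"dx": -5,"dy": 15,"dz": 13,"roll": 0},{"dx": -5,"dy": 19,"dz": 13,"roll": 0},{"dx": -5,"dy": 22,"dz": 13,"roll": 0},{"dx": -5,"dy": 22,"dz": 13,"roll": 0}]'

```text
clock: 31.75
position: [0.5326, 0.2905, 0.2848]
orientation: [0.003, 0.757, 0.654, 0.009]
contact_force: [0.0, 0.3, -0.5]
grip_width: 0.0
```

```bash
python3 look2.py m1; python3 clipm.py k4 m1
python3 - <<'E'
from h import *
b=vision.read_camera("top")[:,:,::-1];cv2.imwrite("pics/m1t.png",b)
cv2.imwrite("pics/m1tc.png",cv2.resize(b[190:240,260:420],(800,250),interpolation=cv2.INTER_CUBIC))
E
```

```text
[0.53369849 0.28650761 0.28454298] 31.8 0.0006922300847563078 [-0.42035651 -0.20829205  0.14814011]
tooly yaw -8.586694639910904
k4 (299, np.float64(315.96321070234114), np.float64(229.96989966555185), np.int64(307), np.int64(327), np.int64(215), np.int64(246))
m1 (300, np.float64(315.97333333333336), np.float64(230.00333333333333), np.int64(307), np.int64(327), np.int64(215), np.int64(246))
```

View pics/m1.png

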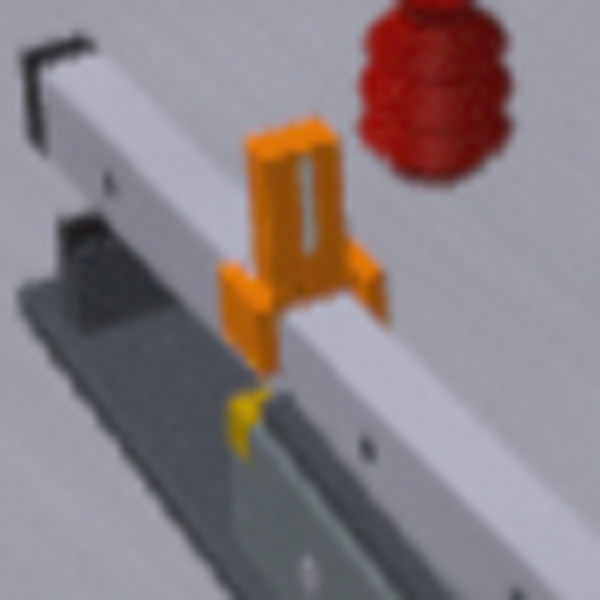

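View pics/m1tc.png

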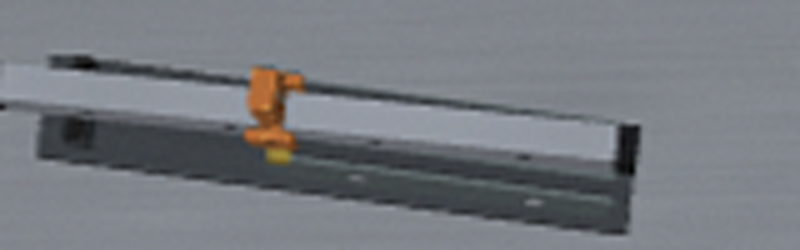

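View pics/raw_m1.png

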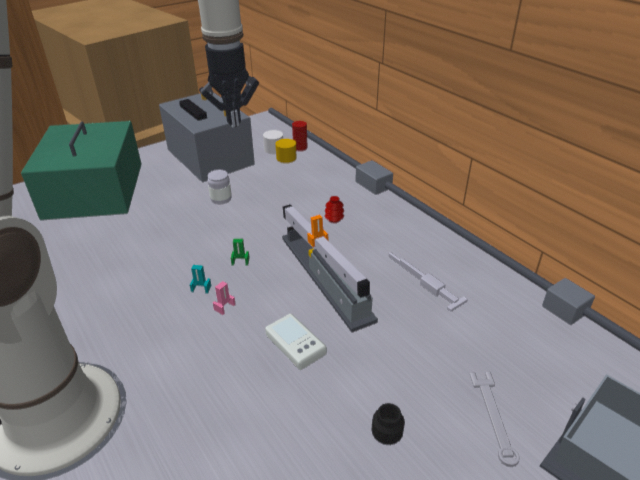

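Run:
```python
from clipm import *
b=cv2.imread("pics/m1t.png");cv2.imwrite("pics/m2.png",cv2.resize(b[198:228,300:330],(600,600),interpolation=cv2.INTER_CUBIC))
H=lambda x,y:(280+x/8,200+y/8)
for nm,p,x,zl in(("Lfb out",(258,375),-.013,-.014),("Lfb in",(275,372),-.013,-.014),("brL",(278,307),-.006,0),("brR",(347,290),-.006,0),("tabFL",(252,158),-.007,.048),("tabFR",(338,142),-.007,.048)):
    print(nm,"s %.4f n %.4f"%inv(H(*p),x,zl))
```

```text
Lfb out s 0.0026 n 0.0193
Lfb in s 0.0016 n 0.0148
brL s 0.0028 n 0.0090
brR s 0.0009 n -0.0106
tabFL s 0.0019 n 0.0142
tabFR s -0.0024 n -0.0085
```

View pics/m2.png

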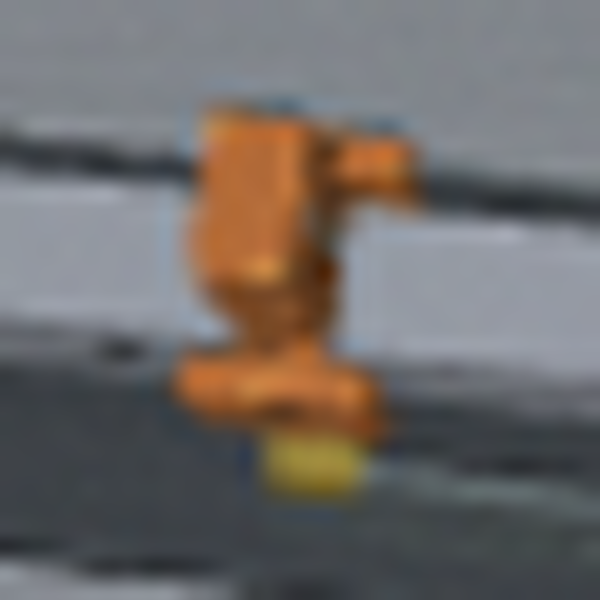

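Run:
```python
from clipm import *
M=lambda x,y:(300+x/20,198+y/20)
for nm,p,z in(("leg front end",(180,370),.0965),("leg rear end",(382,390),.0995),("edge",(264,455),.06),("yellow rear",(362,470),.06),("tab top FL",(215,110),.137),("tab top BL",(205,275),.137),("tab rear top",(305,115),.1385),("tab rear near",(300,265),.1385)):
    P=plane("top",p:=M(*p),z)-e;print(nm,"s %.4f n %.4f"%(P@u,P@n))
```

```text
leg front end s 0.0118 n 0.0197
leg rear end s -0.0154 n 0.0195
edge s 0.0013 n 0.0229
yellow rear s -0.0123 n 0.0232
tab top FL s 0.0093 n -0.0070
tab top BL s 0.0075 n 0.0148
tab rear top s -0.0025 n -0.0075
tab rear near s -0.0045 n 0.0122
```

```bash
python3 -c "
from workcell import bot
print(bot.job_done(), bot.read_state()['clock'])"
```

```text
the job is handed in; nothing more can be done
the job is handed in; nothing more can be done
```

The cross-arm is hung just past its balance point, with the orange clip standing astride it over the yellow edge. I handed the job in with about 32 s on the clock, and the hand-in gives no verdict.

- **Tipping:** I slid the arm in nudges of about 5 mm, drawing back after each. It was still flat at about 41.5 mm of slide and tipped by itself at about 46.5 mm, so it should be no more than about 5 mm past balance. It still lay tipped on the catch at the last look.
- **Clip, first try failed:** When I first let go, the clip toppled forward onto the arm. I levered it upright with the fingertips on its legs, which pushed it about 20 mm past the edge, then slid it back along the arm.
- **Pressing:** I pressed the clip from above with about 5 to 6 N. The highest reading was 6.4 N, and about 7 N while first gripping it on the counter. The forces were read at the ends of the moves, not continuously. Comparing the pictures from before and after pressing, the clip had not moved.
- **Last checks:** The clip is upright and seated, the gripper is well clear, and nothing else looks moved. The cameras disagree a little on the clip's place: the side view puts it about 1.5 mm beyond the edge, the top view about 3 mm short of it.

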